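Fold up the boot tray and set the clamp screw

ROBOT

A 7-joint arm with a two-finger parallel gripper is mounted at the origin on the work surface. World frame = base frame: x ahead of the robot, y to its left, z up, the work surface at z = 0. Lengths are in m, angles in rad, forces in N, time in s.
With the tool pointing down it reaches from about 0.4 to 0.85 m from the base axis. Payload 4.5 kg.
Tool frame: the origin (TCP) lies midway between the tips of the shut fingers; the grasp point (between the pads) lies 19 mm behind it; x points along the fingers, z is the direction in which the jaws open and shut, and the axes are right-handed (so a half turn about x gives the same grasp; the last joint's range is limited). The gripper opens to 85 mm and grips with 20 to 120 N. Pads are 22 mm wide; open, the fingers measure 114 mm over their backs; the gripper's body (76 mm by 85 mm) begins 54 mm behind the grasp point. The pads swing forward as they close: fully open they stand 13 mm farther back than shut.
Start: joints at [-1.172, 0.689, -0.195, 1.565, 0.157, 0.902, -0.215], TCP at [0.223, 0.584, 0.193] pointing down, gripper open.
Joint ranges: [-3.01, 3.01], [-0.46, 2.08], [-1.47, 1.51], [0.13, 2.56], [-1, 4.14], [0.04, 2.09], [-2.66, 2.66]. Speed limits (rad/s): [2.57, 2.57, 3.14, 3.14, 3.14, 3.14, 3.14].

INTERFACE

Orientations are given as a unit quaternion [x, y, z, w].
In Python, from cell import env, camera, camera_params, job gives the robot as it stands.
- The arm moves only by the tool play_rows, never from a script. Its argument "deltas" is a list of rows, each an object of numbers: "tx", "ty", "tz": the shift along the tool's x, y, z in m; "rx", "ry", "rz": the turn, a rotation vector about the tool's x, y, z in rad; "claw": the finger opening in m, from 0 to 0.0854. A call has 1 to 5 rows; each row shifts and turns the commanded pose from where the row before left it, along the tool's axes as they then stand; what a row does not reach is not made up. A row lasts 1/10 s, in which the tool goes at most 50 mm and 8.59 degrees, less where a joint would pass 70% of its speed; a pose out of reach is approached as far as the arm can. A call is refused whole if a number of a shift passes 0.05 or a number of a turn 0.15, either way. A call with a gripper value outside its range is refused whole. The fingers move at their own pace and stop on an object; "newtons" is the grip in N (left out, the last holds). Time passes only in rows, so rows that do not move let the fingers close. It gives the time, the measured TCP pose, the force and the opening at its end, in the units of the state.
- env.get_obs(): the state, without advancing time (a new reading comes with each control period).
- camera(name): name is "scene" or "top" or "wrist"; returns the picture (420x560x3 uint8, red, green, blue); there is no depth.
- camera_params(name): a dict with "camera_matrix" (3x3 intrinsics, pixels), "rvec" (rotation vector, rad) and "tvec" (3), from world to camera coordinates, as OpenCV has them. Camera axes: x right, y down, z forward; pixel columns grow to the right and rows downward; lengths in m; the calibration is good to about 2 mm. A picture is of the moment at which its call begins: read the wrist's pose just before it. camera_params takes no time and is no camera call; for the wrist camera it gives the pose at the moment of the call.
- job.hand_in(): hands the job in, once; it reports no verdict.
The state is a dict: "clock": time; "qpos": joint angles; "qvel": joint speeds; "effort": joint torques, N m; "position": TCP position; "orientation": TCP orientation; "wrist_force": force on the tool from outside, world axes, zero at the start; "moment": the same for the moment, N m; "gripper_width": finger opening in m.
Only numpy, scipy, OpenCV 4.12 (cv2) and the standard library are available. Lean on these libraries where they do the work, as an engineer would, in place of code of your own. Each camera call takes 0.05 s, during which the arm holds its last target.

TASK

First fold up the three sloping panels of the fibreboard tray blank on the jig until they stand upright, so that with the standing far wall they make an open box. Then tighten the clamp's thumbscrew clockwise until it seats on the tray floor, back it off a quarter turn, and finish still holding the thumbscrew gripped between the fingers, without letting go. Leave the other things on the bench where they are.

Things in the scene. Friction and masses are not known exactly. Their poses are not given: they have to be found in the camera images.
- jig: Wooden jig fixed to the table, a fibreboard tray blank on its 30 mm high bed. Origin on the table under the middle of the tray floor (150 x 190 x 4 mm); x away from the robot at yaw 0, y left. The tray's far wall already stands 55 mm high at x = 73 mm against a fence (80 mm high, to x = 100 mm; foot 30 mm high, x 75 to 125, y -135 to 135 mm).
- clamp_boss (a point): Centre of the top of the clamp's round boss (32 mm across), at jig (15, 0, 110) mm, on the thumbscrew's vertical axis. A dark steel arm 26 mm wide, top at z = 108 mm, runs from it in jig +x to a post 34 mm wide at x = 75 to 101 mm.
- panel_near (a joint): Angle (rad) of the near tray panel about its crease: 0 = flat outwards, 1.57 = upright, a stop. Stiff crease (0.03 N m): it stays where left. Crease: level line at z = 30 mm, parallel to the jig's y axis at jig x = -75 mm, y from -91 to 91 mm; panel 182 mm wide, 55 mm from crease to free edge, 4 mm thick (inwards). Starts 26 to 46 degrees above flat; raise it by pushing the free edge from outside, up and inwards in an arc about the crease.
- panel_near_edge (a point): Middle of the free edge of the near panel, at mid-thickness, 55 mm from the crease; it moves with the panel
- panel_left (a joint): Angle (rad) of the left tray panel about its crease: 0 = flat outwards, 1.57 = upright, a stop. Stiff crease (0.03 N m): it stays where left. Crease: level line at z = 30 mm, parallel to the jig's x axis at jig y = +95 mm, x from -71 to 71 mm; panel 142 mm wide, 55 mm from crease to free edge, 4 mm thick (inwards). Starts 26 to 46 degrees above flat; raise it by pushing the free edge from outside, up and inwards in an arc about the crease.
- panel_left_edge (a point): Middle of the free edge of the left panel, at mid-thickness, 55 mm from the crease; it moves with the panel
- panel_right (a joint): Angle (rad) of the right tray panel about its crease: 0 = flat outwards, 1.57 = upright, a stop. Stiff crease (0.03 N m): it stays where left. Crease: level line at z = 30 mm, parallel to the jig's x axis at jig y = -95 mm, x from -71 to 71 mm; panel 142 mm wide, 55 mm from crease to free edge, 4 mm thick (inwards). Starts 26 to 46 degrees above flat; raise it by pushing the free edge from outside, up and inwards in an arc about the crease.
- panel_right_edge (a point): Middle of the free edge of the right panel, at mid-thickness, 55 mm from the crease; it moves with the panel
- screw (a joint): Turn of the clamp's thumbscrew (rad): grows clockwise seen from above (tightening); 4.0 = seated, a hard stop, its foot firm on the tray floor; it starts at 1.9 to 3.0. Turning needs about 0.05 N m and it stays where it is left; the foot goes down 1 mm per rad while the wing keeps its height.
- wing: The thumbscrew's plain steel wing, an upright flat bar 44 mm long (its x), 12 mm thick (its y), 28 mm tall (its z, up), on the vertical screw axis at jig (15, 0) mm. Origin at the wing's centre, z = 134 mm; its underside is 10 mm above the boss; nothing stands beside or above it.
- spool: Bystander: thread spool, 40 mm across, 50 mm tall, upright; origin under its centre
- wax_tin: Bystander: flat round steel tin, 72 mm across, 26 mm tall; origin under its centre
- glue_jar: Bystander: amber glass jar, 80 mm across, 100 mm tall; origin under its centre
- hammer: Bystander: hammer lying on the table; origin about its middle, x along the handle towards the head
- brush: Bystander: brush lying on the table; origin about its middle, x along its handle
- boot: Bystander: brown ankle boot, 260 mm long, 205 mm tall; origin under its middle, toe towards its -x
- last: Bystander: wooden shoe last, 200 mm long, 120 mm tall; origin under its middle, toe towards its -x

How it is judged:
On the way, in this order (a step that is already met when the one before it is completed fails the run):
1. the three panels stand upright (value of joint each of panel_near, panel_left, panel_right above 1.42 rad), for 0.2 s.
2. with the panels still up, the thumbscrew is seated (all of step 1 and value of joint screw above 3.94 rad), for 0.1 s.
At the end, for the whole second after the job is handed in: All three panels within 8.5 degrees of upright; the thumbscrew, after seating, stands backed off a quarter turn from its seat within 15 degrees, not turning, and still gripped between the fingers with more than 5 N (all of step 1 and value of joint screw between 2.17 and 2.69 rad and velocity of joint screw between -0.1 and 0.1 rad/s and contact force between the fingers and wing above 5 N); the arm keeps its last pose, push and grip.
It fails at once if a bystander is moved more than 30 mm (distance of any of spool, wax_tin, glue_jar, hammer, brush, boot, last from where it was at the start of the episode above 0.03 m).
It also fails if it takes over 61 s, if anything falls off the work surface, if the arm or the gripper's body presses on something with over 40 N, if the wrist force passes 120 N, or if a joint passes its speed limit or range.

## Working session

There is one attempt and no reset: what is moved stays moved. The work goes in short steps, Python scripts to look and compute and a tool call to move; the robot and the scene stay as the last step left them, time stands still between calls to the robot, and variables do not carry over. Pictures are saved under pics/ and viewed, and the job is handed in when it is done.

Besides the shell and the picture viewer there is one more tool, called as name(argument=value, ...) on one line, values as JSON. play_rows: Moves the arm, as the interface text tells. Its arguments: {"type":"object","properties":{"deltas":{"type":"array"},"newtons":{"type":"number"}},"required":["deltas"]}

```bash
ls; mkdir -p pics
python3 - <<'E'
from cell import env,camera,camera_params
import cv2
print(env.get_obs())
for n in ["scene","top"]:
    im=camera(n); cv2.imwrite(f"pics/{n}0.png",im[:,:,::-1])
    print(camera_params(n))
E
```

```text
pics
{'clock': 0.0, 'qpos': array([-1.17219229,  0.68997764, -0.19448925,  1.56640213,  0.15732249,
        0.90248534, -0.21512688]), 'qvel': array([-6.00625045e-04, -8.99471071e-04, -1.04292068e-03, -3.63384040e-04,
        7.73474742e-05,  7.25952075e-04,  2.88476601e-04]), 'effort': array([-5.00169062e-05, -5.39615679e+01, -1.26623925e+00, -1.58550936e+01,
        9.22835316e-03,  9.32401163e-03, -1.18074280e-05]), 'position': array([0.22278572, 0.58314662, 0.19187197]), 'orientation': array([-0.40145159,  0.5829002 ,  0.40060128,  0.5818785 ]), 'wrist_force': array([ 0.06828497, -0.62657475, -0.24334543]), 'moment': array([ 0.02073411,  0.0325639 , -0.04963193]), 'gripper_width': 0.08556116114412046}
{'camera_matrix': array([[509.41484169,   0.        , 279.16093942],
       [  0.        , 509.41484169, 204.73489165],
       [  0.        ,   0.        ,   1.        ]]), 'rvec': array([ 2.17280734,  0.87668879, -0.39463593]), 'tvec': array([-0.44639543, -0.19116528,  1.83630512])}
{'camera_matrix': array([[388.48210829,   0.        , 281.46345072],
       [  0.        , 388.48210829, 207.3201383 ],
       [  0.        ,   0.        ,   1.        ]]), 'rvec': array([ 2.16035346, -2.10114102,  0.19378059]), 'tvec': array([-0.01926541,  0.62006324,  1.13362308])}
```

View pics/scene0.png

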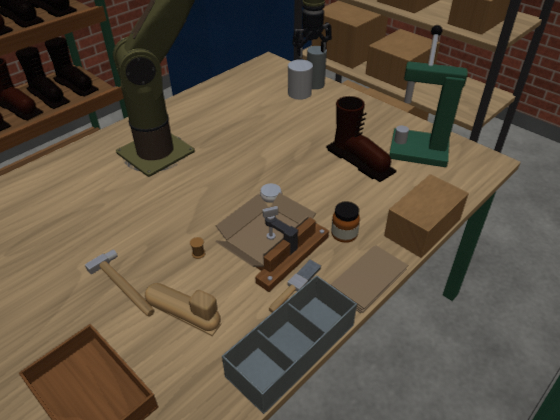

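View pics/top0.png

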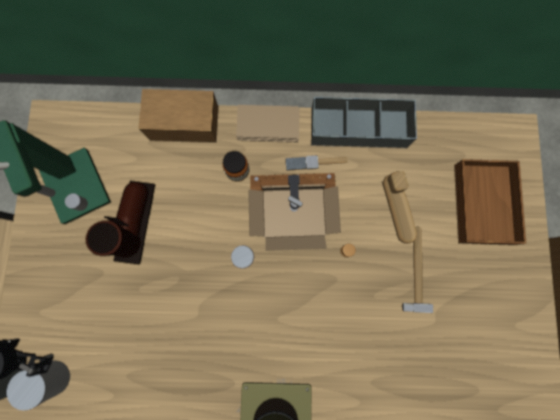

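The top view shows the jig near (295,210), tin near (242,257), spool near (348,250) and jar near (235,163). I'll zoom in to measure.

```bash
cat > h.py <<'E'
import numpy as np, cv2
from cell import env,camera,camera_params
def proj(n,P,p=None):
    p=p or camera_params(n)
    r,_=cv2.projectPoints(np.asarray(P,float).reshape(-1,3),p["rvec"],p["tvec"],p["camera_matrix"],None)
    return r[:,0]
def unproj(n,uv,z,p=None):
    p=p or camera_params(n)
    R,_=cv2.Rodrigues(p["rvec"]); C=-R.T@p["tvec"]
    d=R.T@np.linalg.inv(p["camera_matrix"])@np.array([uv[0],uv[1],1.])
    return C+d*(z-C[2])/d[2]
def crop(src,dst,x0,y0,w,h,s):
    im=cv2.imread(src)[y0:y0+h,x0:x0+w]
    cv2.imwrite(dst,cv2.resize(im,None,fx=s,fy=s,interpolation=cv2.INTER_CUBIC))
E
python3 - <<'E'
from h import *
crop("pics/top0.png","pics/top0c.png",220,140,150,125,5)
crop("pics/scene0.png","pics/scene0c.png",180,170,190,140,4)
for nm,uv,z in [("fenceL?",(252,181),.08),("bossish",(294,200),.134),("tin",(242,257),.026),("spool",(348,250),.05),("jar",(235,163),.1)]:
    print(nm,unproj("top",uv,z))
E
```

```text
fenceL? [0.69432298 0.08944587 0.08      ]
bossish [ 0.62854423 -0.03716853  0.134     ]
tin [0.4675705 0.1145545 0.026    ]
spool [ 0.49619328 -0.206276    0.05      ]
jar [0.74340154 0.14110395 0.1       ]
```

View pics/top0c.png

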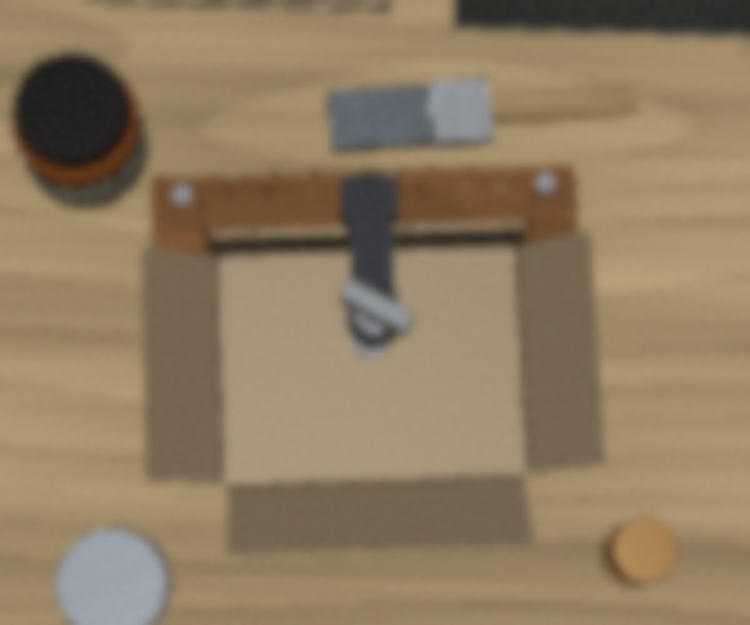

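View pics/scene0c.png

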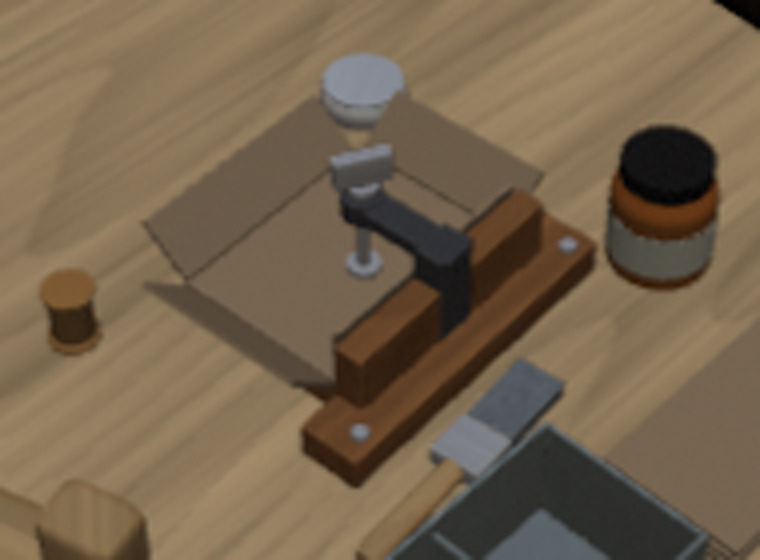

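```bash
cat > fit.py <<'E'
from h import *
from scipy.optimize import least_squares
T=lambda u,v:(u/5+220-.4,v/5+140-.4)
S=lambda u,v:(u/4+180-.4,v/4+170-.4)
pts=[("top",T(152,178),(125,135,30)),("top",T(573,166),(125,-135,30)),
("top",T(228,484),(-75,91,32)),("top",T(525,473),(-75,-91,32)),
("scene",S(355,463),(125,-135,30)),("scene",S(357,487),(125,-135,0)),("scene",S(303,430),(75,-135,30)),("scene",S(596,242),(125,135,30)),
("scene",S(187,280),(-75,-93,32)),]
def pan(nm,t,a):
    c,s=np.cos(a)*55-np.sin(a)*2*0,np.sin(a)*55
    if nm=="n": return (-75-c,t,30+s)
    if nm=="l": return (t,95+c,30+s)
    return (t,-95-c,30+s)
pp=[("top",T(228,552),"n",91),("top",T(532,544),"n",-91),("scene",S(145,222),"n",-91),
("scene",S(402,92),"l",-71),("scene",S(543,178),"l",71),("top",T(143,250),"l",71),("top",T(148,480),"l",-71),
("scene",S(143,285),"r",-71),("top",T(588,235),"r",71),("top",T(603,465),"r",-71)]
cp={n:camera_params(n) for n in("top","scene")}
def W(q,p):
    p=np.array(p)/1000; c,s=np.cos(q[2]),np.sin(q[2])
    return [q[0]+c*p[0]-s*p[1],q[1]+s*p[0]+c*p[1],p[2]]
def res(q):
    r=[]
    for n,uv,p in pts: r+=list(proj(n,W(q,p),cp[n])[0]-uv)
    for n,uv,k,t in pp: r+=list(proj(n,W(q,pan(k,t,q[3+"nlr".index(k)])),cp[n])[0]-uv)
    return np.array(r)
if __name__=="__main__":
    s=least_squares(res,[.6,-.03,0,.6,.6,.6],loss="soft_l1")
    q=s.x; print(q[:3],np.degrees(q[2:]),); print(res(q).reshape(-1,2).round(1).tolist())
    print("boss",W(q,(15,0,110)))
    print("wing uv",(proj("top",W(q,(15,0,148)),cp["top"])[0]-[219.6,139.6])*5)
    a=unproj("top",T(343,284),.148,cp["top"]);b=unproj("top",T(411,322),.148,cp["top"]);print("wing ends",a,b,np.degrees(np.arctan2(b[1]-a[1],b[0]-a[0])))
E
python3 fit.py
```

```text
[ 0.60992681 -0.03972205  0.06173998] [ 3.53744041 41.28390794 38.37496995 43.21030012]
[[-0.7, -0.3], [0.0, -0.6], [-0.4, 0.9], [-0.7, 1.1], [-0.2, 0.4], [-0.4, 1.5], [-1.1, -0.9], [0.5, 0.1], [-0.7, 1.3], [-0.4, -0.0], [-0.1, -0.5], [-0.8, 0.4], [-1.1, 0.1], [0.3, -1.0], [-0.4, -0.5], [-0.5, -0.2], [-0.4, 0.2], [-0.2, -0.6], [-0.3, -0.4]]
boss [np.float64(0.6248982270558879), np.float64(-0.038796535831783614), np.float64(0.11)]
wing uv [375.69961484 303.591703  ]
wing ends [ 0.63567264 -0.0200447   0.148     ] [ 0.61488129 -0.05894059  0.148     ] -118.1262236251347
```

```bash
cat >> h.py <<'E'
from scipy.spatial.transform import Rotation as Ro
def Rt(psi):
    x=np.array([0,0,-1.]);z=np.array([np.cos(psi),np.sin(psi),0]);return np.stack([x,np.cross(z,x),z],1)
def delta(pos,psi,o=None):
    o=o or env.get_obs()
    R=Ro.from_quat(o["orientation"]).as_matrix()
    print("yaw now",np.degrees(np.arctan2(R[1,2],R[0,2])).round(1),"tilt x",R[:,0].round(3))
    rv=Ro.from_matrix(R.T@Rt(psi)).as_rotvec()
    print("pos",o["position"].round(4),"d tool",(R.T@(np.array(pos)-o["position"])).round(4),"rot",rv.round(4))
    print("world axes in tool: X",R.T[:,0].round(2),"Y",R.T[:,1].round(2))
    print("q",o["qpos"].round(2),"F",o["wrist_force"].round(1),"M",o["moment"].round(2),"t",o["clock"])
E
python3 - <<'E'
from h import *
delta((.4,.2,.22),np.radians(3.5))
delta((.4,.2,.22),np.radians(93.5))
delta((.4,.2,.22),np.radians(-86.5))
from fit import W
q=[0.60992681,-0.03972205,0.06173998]
for p in [(0,138,64),(0,165,50),(-116,0,66),(0,-135,68)]: print(p,np.round(W(q,p),4))
for uv,z in [((413,240),0),((390,180),.05),((398,180),.12),((120,260),0),((150,185),0)]: print(uv,unproj("top",uv,z).round(3))
E
```

```text
yaw now 69.1 tilt x [-0.    -0.002 -1.   ]
pos [0.2228 0.5832 0.1919] d tool [-0.0275 -0.3022 -0.2949] rot [ 1.145e+00 -1.400e-03  1.100e-03]
world axes in tool: X [-0.   -0.93  0.36] Y [-0.    0.36  0.93]
q [-1.17  0.69 -0.19  1.57  0.16  0.9  -0.22] F [ 0.4  0.2 -0.7] M [-0.   -0.02  0.02] t 0.1
yaw now 69.1 tilt x [-0.    -0.002 -1.   ]
pos [0.2228 0.5832 0.1919] d tool [-0.0275 -0.3022 -0.2949] rot [-4.258e-01 -1.700e-03 -2.000e-04]
world axes in tool: X [-0.   -0.93  0.36] Y [-0.    0.36  0.93]
q [-1.17  0.69 -0.19  1.57  0.16  0.9  -0.22] F [ 0.4  0.2 -0.7] M [-0.   -0.02  0.02] t 0.1
yaw now 69.1 tilt x [-0.    -0.002 -1.   ]
pos [0.2228 0.5832 0.1919] d tool [-0.0275 -0.3022 -0.2949] rot [ 2.7158e+00 -3.0000e-04  2.3000e-03]
world axes in tool: X [-0.   -0.93  0.36] Y [-0.    0.36  0.93]
q [-1.17  0.69 -0.19  1.57  0.16  0.9  -0.22] F [ 0.4  0.2 -0.7] M [-0.   -0.02  0.02] t 0.1
(0, 138, 64) [0.6014 0.098  0.064 ]
(0, 165, 50) [0.5997 0.125  0.05  ]
(-116, 0, 66) [ 0.4941 -0.0469  0.066 ]
(0, -135, 68) [ 0.6183 -0.1745  0.068 ]
(413, 240) [ 0.537 -0.421  0.   ]
(390, 180) [ 0.717 -0.338  0.05 ]
(398, 180) [ 0.7   -0.341  0.12 ]
(120, 260) [0.449 0.497 0.   ]
(150, 185) [0.691 0.424 0.   ]
```

play_rows(deltas=[{"tx": -0.01, "ty": -0.034, "tz": -0.033, "claw": 0}, {"tx": -0.01, "ty": -0.034, "tz": -0.033}, {"tx": -0.01, "ty": -0.034, "tz": -0.033}, {"tx": 0, "ty": -0.034, "tz": -0.033}, {"tx": 0, "ty": -0.034, "tz": -0.033}])

```text
invalid input at $.deltas[0]: expected keys tx, ty, tz, rx, ry, rz, claw
```

play_rows(deltas=[{"ty": -0.034, "tz": -0.033}, {"ty": -0.034, "tz": -0.033}, {"ty": -0.034, "tz": -0.033}, {"ty": -0.034, "tz": -0.033}, {"rx": 0.145}])

```text
invalid input at $.deltas[0]: expected keys tx, ty, tz, rx, ry, rz, claw
```

play_rows(deltas=[{"rx": 0.145}, {"rx": 0.145}, {"rx": 0.145}, {"rx": 0.145}, {"rx": 0.145}])

```text
invalid input at $.deltas[0]: expected keys tx, ty, tz, rx, ry, rz, claw
```

Run:
```python
from h import *
delta((.5997,.125,.12),np.radians(3.5))
```

```text
yaw now 69.1 tilt x [-0.    -0.002 -1.   ]
pos [0.2228 0.5832 0.1919] d tool [ 0.0725 -0.5155 -0.2935] rot [ 1.145e+00 -1.400e-03  1.100e-03]
world axes in tool: X [-0.   -0.93  0.36] Y [-0.    0.36  0.93]
q [-1.17  0.69 -0.19  1.57  0.16  0.9  -0.22] F [ 0.4  0.2 -0.7] M [-0.   -0.02  0.02] t 0.1
```

All seven keys are required in every row.

play_rows(deltas=[{"tx": -0.01, "ty": -0.034, "tz": -0.033, "rx": 0, "ry": 0, "rz": 0, "claw": 0}, {"tx": -0.01, "ty": -0.034, "tz": -0.033, "rx": 0, "ry": 0, "rz": 0, "claw": 0}, {"tx": -0.01, "ty": -0.034, "tz": -0.033, "rx": 0, "ry": 0, "rz": 0, "claw": 0}, {"tx": 0, "ty": -0.034, "tz": -0.033, "rx": 0, "ry": 0, "rz": 0, "claw": 0}, {"tx": 0, "ty": -0.034, "tz": -0.033, "rx": 0, "ry": 0, "rz": 0, "claw": 0}], newtons=60)

```text
clock: 0.6
position: [0.3235, 0.3673, 0.2228]
orientation: [-0.401, 0.582, 0.401, 0.582]
wrist_force: [1.1, -0.1, 0.5]
gripper_width: 0.0125
```

play_rows(deltas=[{"tx": 0, "ty": -0.034, "tz": -0.033, "rx": 0, "ry": 0, "rz": 0, "claw": 0}, {"tx": 0, "ty": -0.034, "tz": -0.033, "rx": 0, "ry": 0, "rz": 0, "claw": 0}, {"tx": 0, "ty": -0.034, "tz": -0.033, "rx": 0, "ry": 0, "rz": 0, "claw": 0}, {"tx": 0, "ty": -0.034, "tz": -0.033, "rx": 0, "ry": 0, "rz": 0, "claw": 0}, {"tx": 0, "ty": 0, "tz": 0, "rx": 0.145, "ry": 0, "rz": 0, "claw": 0}])

```text
clock: 1.1
position: [0.4057, 0.188, 0.2222]
orientation: [-0.354, 0.614, 0.351, 0.612]
wrist_force: [-1.3, 0.3, -0.2]
gripper_width: 0.0001
```

play_rows(deltas=[{"tx": 0, "ty": 0, "tz": 0, "rx": 0.145, "ry": 0, "rz": 0, "claw": 0}, {"tx": 0, "ty": 0, "tz": 0, "rx": 0.145, "ry": 0, "rz": 0, "claw": 0}, {"tx": 0, "ty": 0, "tz": 0, "rx": 0.145, "ry": 0, "rz": 0, "claw": 0}, {"tx": 0, "ty": 0, "tz": 0, "rx": 0.145, "ry": 0, "rz": 0, "claw": 0}, {"tx": 0, "ty": 0, "tz": 0, "rx": 0.145, "ry": 0, "rz": 0, "claw": 0}])

```text
clock: 1.6
position: [0.4026, 0.1971, 0.2225]
orientation: [-0.116, 0.698, 0.116, 0.697]
wrist_force: [-0.0, -0.3, -0.1]
gripper_width: -0.0001
```

Run:
```python
from h import *
delta((.5997,.125,.12),np.radians(3.5))
```

```text
yaw now 18.9 tilt x [-0.001 -0.    -1.   ]
pos [0.4026 0.1971 0.2225] d tool [ 0.1024 -0.1321  0.1631] rot [ 2.69e-01 -6.00e-04  1.00e-04]
world axes in tool: X [-0.   -0.32  0.95] Y [-0.    0.95  0.32]
q [-0.57  0.42  0.02  2.04 -0.01  0.68 -0.21] F [-0.  -0.3 -0.1] M [0.03 0.03 0.05] t 1.6
```

play_rows(deltas=[{"tx": 0, "ty": 0, "tz": 0, "rx": 0.135, "ry": 0, "rz": 0, "claw": 0}, {"tx": 0, "ty": 0, "tz": 0, "rx": 0.134, "ry": 0, "rz": 0, "claw": 0}, {"tx": 0.02, "ty": -0.016, "tz": 0.048, "rx": 0, "ry": 0, "rz": 0, "claw": 0}, {"tx": 0.02, "ty": -0.016, "tz": 0.048, "rx": 0, "ry": 0, "rz": 0, "claw": 0}, {"tx": 0.02, "ty": -0.016, "tz": 0.048, "rx": 0, "ry": 0, "rz": 0, "claw": 0}])

```text
clock: 2.1
position: [0.5391, 0.1621, 0.1668]
orientation: [-0.024, 0.707, 0.024, 0.707]
wrist_force: [-0.3, -0.2, 0.0]
gripper_width: 0.0
```

play_rows(deltas=[{"tx": 0.02, "ty": -0.016, "tz": 0.048, "rx": 0, "ry": 0, "rz": 0, "claw": 0}, {"tx": 0.045, "ty": -0.016, "tz": 0, "rx": 0, "ry": 0, "rz": 0, "claw": 0}, {"tx": 0.045, "ty": 0, "tz": 0, "rx": 0, "ry": 0, "rz": 0, "claw": 0}, {"tx": 0, "ty": 0, "tz": 0, "rx": 0, "ry": 0, "rz": 0, "claw": 0}])

```text
clock: 2.5
position: [0.5784, 0.1326, 0.0532]
orientation: [-0.024, 0.711, 0.022, 0.702]
wrist_force: [-1.5, 0.6, 0.5]
gripper_width: -0.0002
```

Run:
```python
from h import *
from fit import W
q=[0.60992681,-0.03972205,0.06173998]
delta(W(q,(0,149,50)),q[2])
for n in ["scene","wrist"]:
    cv2.imwrite(f"pics/{n}1.png",camera(n)[:,:,::-1])
crop("pics/scene1.png","pics/scene1c.png",180,120,190,140,4)
```

```text
yaw now 3.8 tilt x [-0.013 -0.003 -1.   ]
pos [0.5784 0.1326 0.0532] d tool [ 0.003  -0.025   0.0208] rot [ 0.0044 -0.0134  0.0025]
world axes in tool: X [-0.01 -0.07  1.  ] Y [-0.    1.    0.07]
q [-0.33  0.84  0.05  1.76 -0.08  0.55 -0.17] F [-1.5  0.6  0.5] M [-0.03  0.12  0.01] t 2.5
```

View pics/scene1c.png

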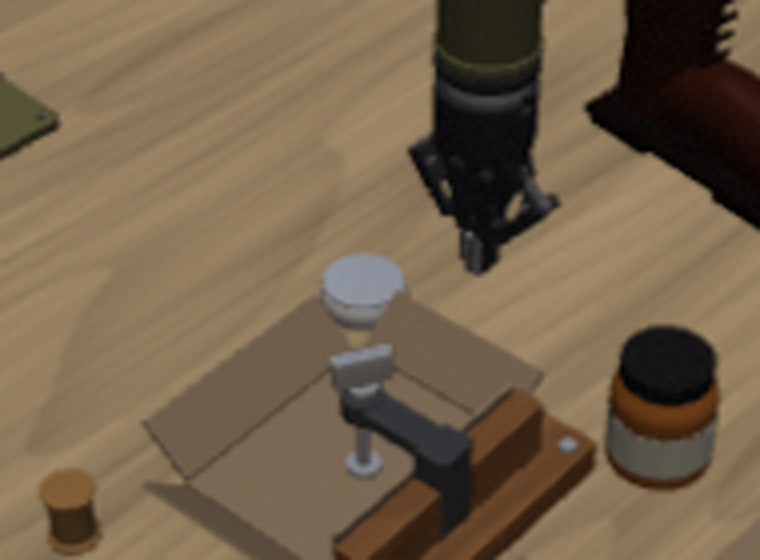

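View pics/wrist1.png

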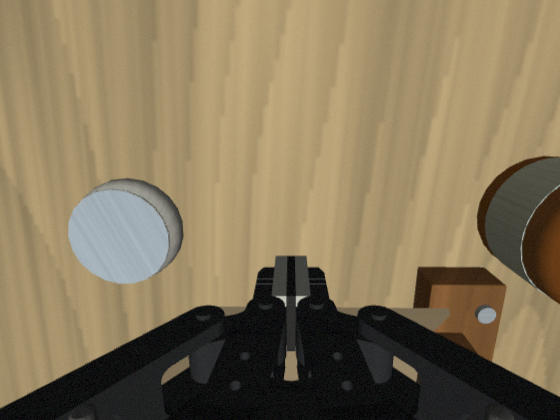

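play_rows(deltas=[{"tx": 0.004, "ty": -0.012, "tz": 0.01, "rx": 0, "ry": 0, "rz": 0, "claw": 0}, {"tx": 0, "ty": -0.011, "tz": 0.005, "rx": 0, "ry": 0, "rz": 0, "claw": 0}, {"tx": 0, "ty": 0, "tz": 0, "rx": 0, "ry": 0, "rz": 0, "claw": 0}, {"tx": 0, "ty": 0, "tz": 0, "rx": 0, "ry": 0, "rz": 0, "claw": 0}])

```text
clock: 3.0
position: [0.6014, 0.1118, 0.0563]
orientation: [-0.023, 0.706, 0.023, 0.707]
wrist_force: [0.7, -0.5, 0.2]
gripper_width: -0.0002
```

Run:
```python
from h import *
from fit import W
q=[0.60992681,-0.03972205,0.06173998]
delta(W(q,(0,149,48)),q[2])
for n in ["wrist"]:
    cv2.imwrite(f"pics/{n}2.png",camera(n)[:,:,::-1])
```

```text
yaw now 3.8 tilt x [ 0.002  0.    -1.   ]
pos [0.6014 0.1118 0.0563] d tool [ 0.0083 -0.0027 -0.0008] rot [ 0.0038  0.0019 -0.0001]
world axes in tool: X [ 0.   -0.07  1.  ] Y [0.   1.   0.07]
q [-0.29  0.85  0.05  1.72 -0.07  0.57 -0.13] F [ 0.7 -0.5  0.2] M [-0.02  0.03 -0.  ] t 3.0
```

View pics/wrist2.png

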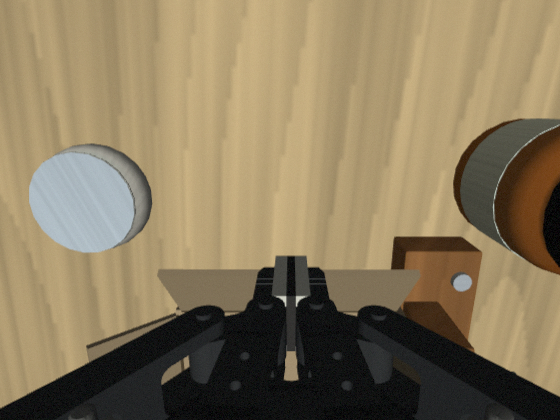

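play_rows(deltas=[{"tx": 0.008, "ty": -0.002, "tz": 0, "rx": 0, "ry": 0, "rz": 0, "claw": 0}, {"tx": -0.007, "ty": -0.0065, "tz": 0, "rx": 0, "ry": 0, "rz": 0, "claw": 0}, {"tx": -0.006, "ty": -0.008, "tz": 0, "rx": 0, "ry": 0, "rz": 0, "claw": 0}, {"tx": 0, "ty": 0, "tz": 0, "rx": 0, "ry": 0, "rz": 0, "claw": 0}])

```text
clock: 3.45
position: [0.6026, 0.0936, 0.0614]
orientation: [-0.023, 0.706, 0.022, 0.707]
wrist_force: [-0.7, -0.1, 0.1]
gripper_width: 0.0003
```

Run:
```python
from h import *
from fit import W
q=[0.60992681,-0.03972205,0.06173998]
delta(W(q,(0,135,61)),q[2])
for n in ["wrist"]:
    cv2.imwrite(f"pics/{n}3.png",camera(n)[:,:,::-1])
```

```text
yaw now 3.7 tilt x [ 0.002 -0.001 -1.   ]
pos [0.6026 0.0936 0.0614] d tool [ 0.0004  0.0015 -0.0009] rot [0.0027 0.0021 0.0015]
world axes in tool: X [ 0.   -0.06  1.  ] Y [-0.    1.    0.06]
q [-0.26  0.84  0.05  1.73 -0.06  0.57 -0.11] F [-0.7 -0.1  0.1] M [-0.05  0.    0.02] t 3.45
```

View pics/wrist3.png

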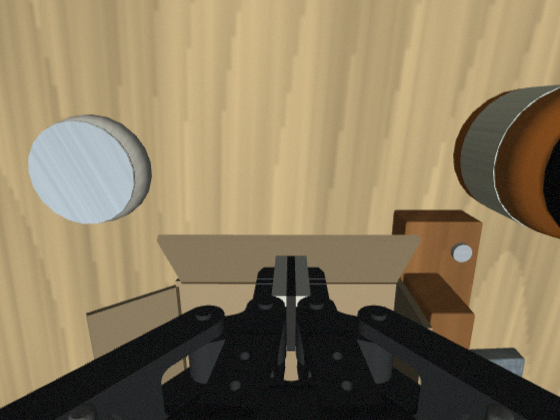

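Run:
```python
from h import *
from fit import W,pan
q=[0.60992681,-0.03972205,0.06173998]
p=camera_params("wrist");R,_=cv2.Rodrigues(p["rvec"]);print("cam",-R.T@p["tvec"],"fwd",R[2],"down",R[1])
o=env.get_obs()["position"];print("tcp",proj("wrist",o,p))
for a in (30,34,38,42,46,50,55,60): print(a,[proj("wrist",W(q,pan("l",t,np.radians(a))),p)[0].round(0).tolist() for t in(-71,71)])
```

```text
cam [0.59715853 0.16567564 0.2421229 ] fwd [ 0.01980308 -0.28169456 -0.95929975] down [ 0.06176787 -0.95731038  0.28238548]
tcp [[291.1311948 241.8584625]]
30 [[162.0, 226.0], [417.0, 226.0]]
34 [[161.0, 231.0], [419.0, 232.0]]
38 [[159.0, 237.0], [420.0, 238.0]]
42 [[157.0, 243.0], [422.0, 244.0]]
46 [[156.0, 250.0], [423.0, 251.0]]
50 [[155.0, 257.0], [424.0, 257.0]]
55 [[154.0, 266.0], [426.0, 266.0]]
60 [[153.0, 275.0], [427.0, 276.0]]
```

Run:
```python
from h import *
p=camera_params("wrist");print(p["camera_matrix"])
o=env.get_obs();R=Ro.from_quat(o["orientation"]).as_matrix()
for w in(0,.008,.011):
  for h in (0,.005,.01,.015,.02): print(w,h,proj("wrist",o["position"]+R@np.array([-h,w,.008]),p).round(0))
crop("pics/wrist3.png","pics/wrist3c.png",190,220,200,150,4)
```

```text
[[350.00525288   0.         290.63091715]
 [  0.         350.00525288 210.8806399 ]
 [  0.           0.           1.        ]]
0 0 [[306. 242.]]
0 0.005 [[306. 245.]]
0 0.01 [[306. 249.]]
0 0.015 [[307. 253.]]
0 0.02 [[307. 257.]]
0.008 0 [[306. 228.]]
0.008 0.005 [[306. 231.]]
0.008 0.01 [[307. 235.]]
0.008 0.015 [[307. 238.]]
0.008 0.02 [[307. 242.]]
0.011 0 [[306. 223.]]
0.011 0.005 [[306. 226.]]
0.011 0.01 [[307. 229.]]
0.011 0.015 [[307. 232.]]
0.011 0.02 [[308. 236.]]
```

View pics/wrist3c.png

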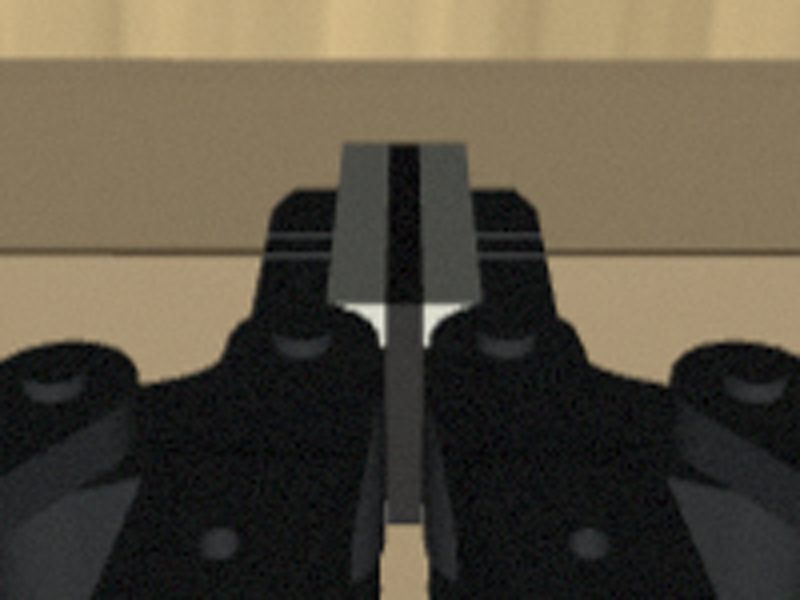

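Run:
```python
from h import *
o=env.get_obs()
cv2.imwrite("pics/scene4.png",camera("scene")[:,:,::-1]);cv2.imwrite("pics/top4.png",camera("top")[:,:,::-1])
for n in("scene","top"): print(n,proj(n,o["position"]),proj(n,o["position"]+[0,0,.019]))
u=proj("scene",o["position"])[0];print((u-[220,190])*6)
crop("pics/scene4.png","pics/scene4c.png",220,130,130,100,6)
print((u-[220,130])*6)
```

```text
scene [[296.34163957 204.11357012]] [[296.44985034 199.4045974 ]]
top [[249.48032495 211.92560432]] [[249.00927712 210.88155628]]
[458.04983744  84.68142071]
[458.04983744 444.68142071]
```

View pics/scene4c.png

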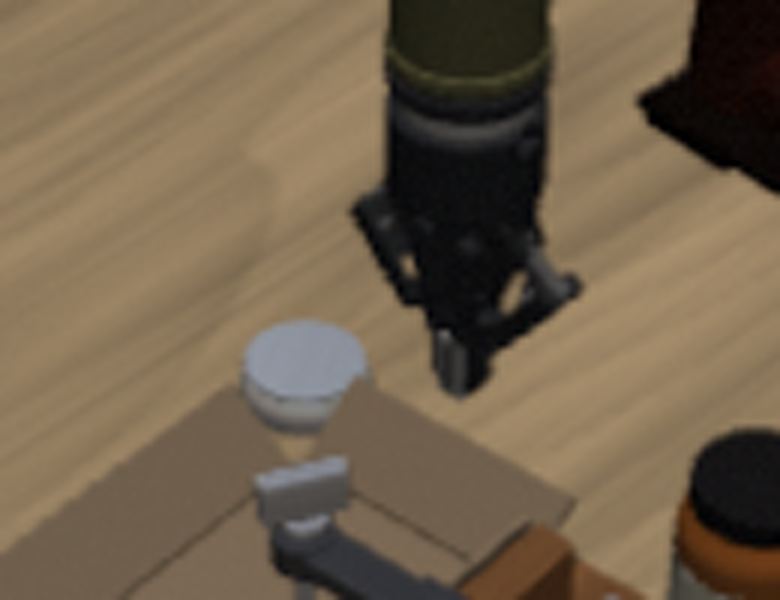

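Run:
```python
from h import *
def PM(n):
    p=camera_params(n);R,_=cv2.Rodrigues(p["rvec"]);print(n,"C",(-R.T@p["tvec"]).round(3));return p["camera_matrix"]@np.c_[R,p["tvec"]]
A,B=PM("wrist"),PM("scene")
for u,v in [((291,256),(295.8,195.5)),((276,256),(294,194)),((307,256),(297,195))]:
    X=cv2.triangulatePoints(A,B,np.array(u,float),np.array(v,float));X=X[:3,0]/X[3];print(X.round(4),proj("wrist",X),proj("scene",X))
print(env.get_obs()["position"])
```

```text
wrist C [0.597 0.167 0.242]
scene C [ 1.359 -0.752  1.093]
[0.5983 0.0984 0.09  ] [[284.28037695 259.84616838]] [[296.3552911 195.6654343]]
[0.591  0.0985 0.0914] [[268.70742808 260.03984644]] [[294.5861623  194.19906369]]
[0.6036 0.0993 0.0944] [[295.87940216 262.63659726]] [[297.91736442 195.23269194]]
[0.60167736 0.09609364 0.06041241]
```

Run:
```python
from h import *
P=np.array([0.22278572, 0.58314662, 0.19187197])
for dz in (0,.013,.03,.045): print(dz,proj("scene",P+[0,0,dz]),proj("top",P+[0,0,dz]), (proj("scene",P+[0,0,dz])[0]-[260,0])*6)
crop("pics/scene0.png","pics/scene0g.png",260,0,110,100,6)
crop("pics/top0.png","pics/top0g.png",0,320,80,90,6)
print([(proj("top",P+[0,0,dz])[0]-[0,320])*6 for dz in (0,.03)])
```

```text
0 [[310.87082244  67.16893891]] [[ 46.33750015 345.98919215]] [305.22493466 403.01363345]
0.013 [[310.99763453  63.9436717 ]] [[ 43.2716085  346.90316899]] [305.9858072  383.66203017]
0.03 [[311.16524825  59.6806789 ]] [[ 39.13815258 348.13539878]] [306.99148951 358.08407339]
0.045 [[311.31484757  55.87585411]] [[ 35.3685608  349.25915656]] [307.88908544 335.25512466]
[array([278.02500089, 155.93515288]), array([234.82891545, 168.81239268])]
```

View pics/scene0g.png

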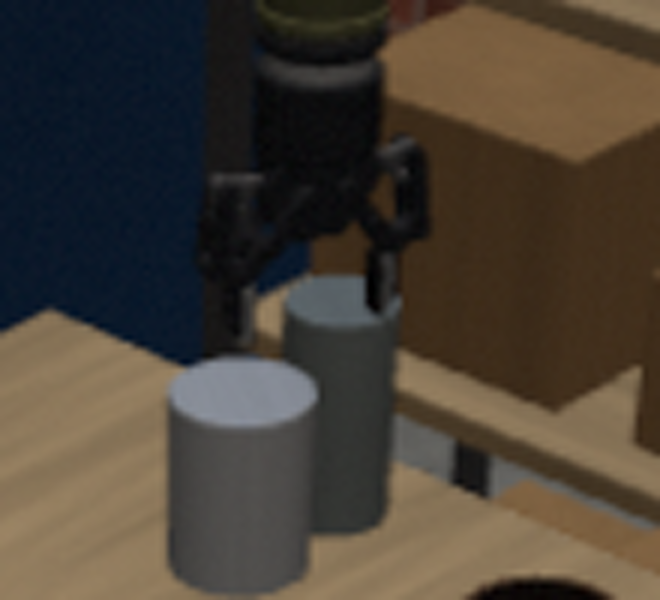

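View pics/top0g.png

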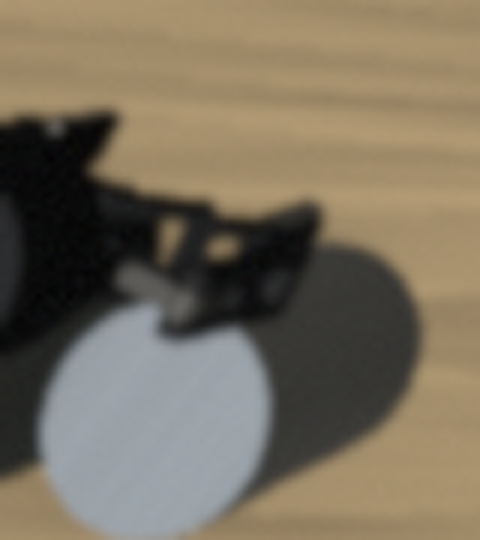

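play_rows(deltas=[{"tx": 0, "ty": 0.024, "tz": 0, "rx": 0, "ry": 0, "rz": 0, "claw": 0}, {"tx": 0.018, "ty": 0, "tz": 0, "rx": 0, "ry": 0, "rz": 0, "claw": 0}, {"tx": 0.018, "ty": 0, "tz": 0, "rx": 0, "ry": 0, "rz": 0, "claw": 0}, {"tx": 0, "ty": 0, "tz": 0, "rx": 0, "ry": 0, "rz": 0, "claw": 0}, {"tx": 0, "ty": 0, "tz": 0, "rx": 0, "ry": 0, "rz": 0, "claw": 0}])

```text
clock: 4.1
position: [0.5998, 0.1201, 0.0241]
orientation: [-0.024, 0.707, 0.024, 0.706]
wrist_force: [-0.7, 0.2, 0.1]
gripper_width: -0.0001
```

Run:
```python
from h import *
from fit import W
q=[0.60992681,-0.03972205,0.06173998]
delta(W(q,(0,149,24)),q[2])
o=env.get_obs();print(o["position"])
cv2.imwrite("pics/wrist5.png",camera("wrist")[:,:,::-1])
cv2.imwrite("pics/scene5.png",camera("scene")[:,:,::-1])
crop("pics/scene5.png","pics/scene5c.png",220,130,130,100,6)
crop("pics/wrist5.png","pics/wrist5c.png",130,200,320,150,2)
print((proj("scene",o["position"])[0]-[220,130])*6)
```

```text
yaw now 3.8 tilt x [-0.001 -0.    -1.   ]
pos [0.5998 0.1201 0.0241] d tool [ 0.0001 -0.0111  0.0002] rot [ 0.0054 -0.0006 -0.    ]
world axes in tool: X [-0.   -0.07  1.  ] Y [-0.    1.    0.07]
q [-0.3   0.9   0.04  1.73 -0.07  0.51 -0.14] F [-0.7  0.2  0.1] M [ 0.01 -0.02 -0.09] t 4.1
[0.59977029 0.12007912 0.02412011]
[486.65114167 471.36680905]
```

View pics/scene5c.png

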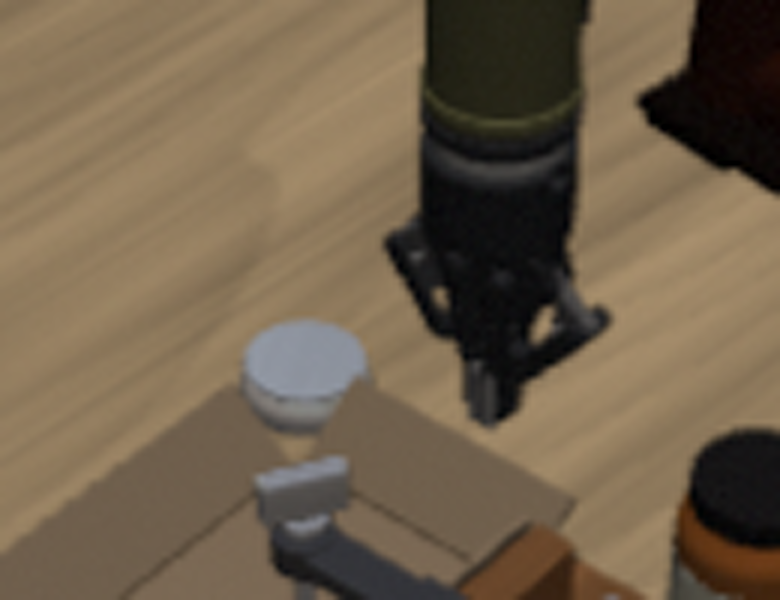

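View pics/wrist5c.png

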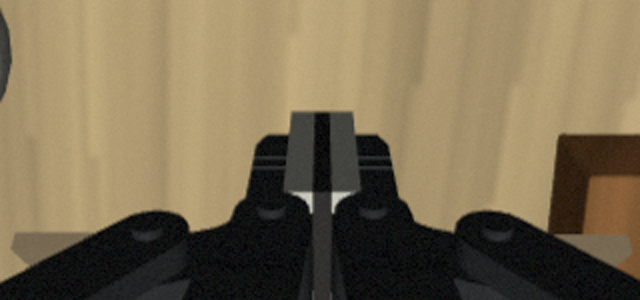

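play_rows(deltas=[{"tx": 0.01, "ty": -0.006, "tz": 0, "rx": 0, "ry": 0, "rz": 0, "claw": 0}, {"tx": -0.001, "ty": -0.005, "tz": 0, "rx": 0, "ry": 0, "rz": 0, "claw": 0}, {"tx": -0.007, "ty": -0.0065, "tz": 0, "rx": 0, "ry": 0, "rz": 0, "claw": 0}, {"tx": -0.006, "ty": -0.008, "tz": 0, "rx": 0, "ry": 0, "rz": 0, "claw": 0}, {"tx": 0, "ty": 0, "tz": 0, "rx": 0, "ry": 0, "rz": 0, "claw": 0}])

```text
clock: 4.7
position: [0.6026, 0.0916, 0.0295]
orientation: [-0.023, 0.706, 0.022, 0.707]
wrist_force: [-0.2, 0.0, 0.9]
gripper_width: -0.0003
```

```bash
cat > look.py <<'E'
import sys
from h import *
from fit import W,pan
q=[0.60992681,-0.03972205,0.06173998]
def look(k,tag,tgt):
    delta(W(q,tgt),q[2])
    p=camera_params("wrist")
    cv2.imwrite(f"pics/wrist{tag}.png",camera("wrist")[:,:,::-1])
    e=(-71,71) if k in "lr" else (-91,91)
    for a in range(35,96,5): print(a,[proj("wrist",W(q,pan(k,t,np.radians(a))),p)[0].round(0).tolist() for t in e],end=";")
look(sys.argv[1],sys.argv[2],tuple(float(v) for v in sys.argv[3:6]))
E
python3 look.py l 6 0 135 27
```

```text
yaw now 3.7 tilt x [ 0.002 -0.002 -1.   ]
pos [0.6026 0.0916 0.0295] d tool [ 0.0025  0.0035 -0.0008] rot [0.0023 0.0018 0.0018]
world axes in tool: X [ 0.   -0.06  1.  ] Y [-0.    1.    0.06]
q [-0.25  0.89  0.04  1.74 -0.06  0.51 -0.11] F [-0.2  0.   0.9] M [ 0.   -0.02 -0.01] t 4.7
35 [[135.0, 250.0], [444.0, 250.0]];40 [[132.0, 259.0], [447.0, 260.0]];45 [[130.0, 269.0], [449.0, 270.0]];50 [[127.0, 280.0], [451.0, 280.0]];55 [[125.0, 291.0], [453.0, 291.0]];60 [[124.0, 303.0], [455.0, 303.0]];65 [[123.0, 314.0], [456.0, 315.0]];70 [[122.0, 326.0], [456.0, 326.0]];75 [[122.0, 337.0], [456.0, 337.0]];80 [[123.0, 348.0], [456.0, 348.0]];85 [[123.0, 359.0], [455.0, 359.0]];90 [[125.0, 368.0], [454.0, 368.0]];95 [[126.0, 377.0], [452.0, 377.0]];
```

View pics/wrist6.png

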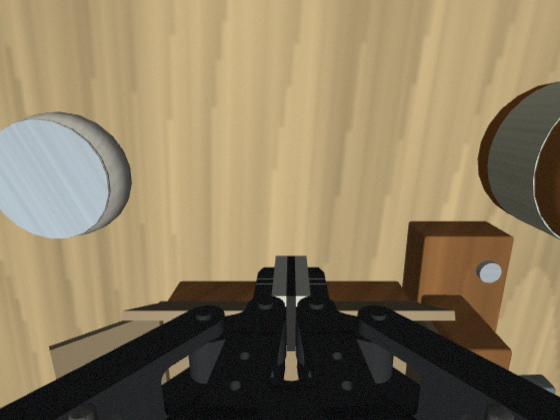

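play_rows(deltas=[{"tx": -0.004, "ty": -0.0085, "tz": 0, "rx": 0, "ry": 0, "rz": 0, "claw": 0}, {"tx": -0.0025, "ty": -0.009, "tz": 0, "rx": 0, "ry": 0, "rz": 0, "claw": 0}, {"tx": -0.001, "ty": -0.007, "tz": 0, "rx": 0, "ry": 0, "rz": 0, "claw": 0}, {"tx": 0, "ty": 0, "tz": 0, "rx": 0, "ry": 0, "rz": 0, "claw": 0}, {"tx": 0, "ty": 0, "tz": 0, "rx": 0, "ry": 0, "rz": 0, "claw": 0}])

```text
clock: 5.25
position: [0.6034, 0.0695, 0.0356]
orientation: [-0.023, 0.707, 0.023, 0.707]
wrist_force: [-0.6, -0.2, 0.3]
gripper_width: -0.0003
```

```bash
python3 look.py l 7 0 105 35
```

```text
yaw now 3.8 tilt x [ 0. -0. -1.]
pos [0.6034 0.0695 0.0356] d tool [ 0.0006 -0.0044 -0.0003] rot [0.0045 0.0001 0.0002]
world axes in tool: X [ 0.   -0.07  1.  ] Y [-0.    1.    0.07]
q [-0.21  0.88  0.03  1.74 -0.05  0.52 -0.08] F [-0.6 -0.2  0.3] M [ 0.04 -0.02  0.06] t 5.25
35 [[136.0, 200.0], [446.0, 201.0]];40 [[133.0, 208.0], [449.0, 209.0]];45 [[131.0, 217.0], [451.0, 218.0]];50 [[128.0, 227.0], [453.0, 228.0]];55 [[126.0, 238.0], [455.0, 239.0]];60 [[125.0, 249.0], [457.0, 250.0]];65 [[124.0, 260.0], [458.0, 261.0]];70 [[123.0, 271.0], [458.0, 273.0]];75 [[123.0, 283.0], [458.0, 284.0]];80 [[123.0, 294.0], [458.0, 295.0]];85 [[124.0, 305.0], [457.0, 306.0]];90 [[125.0, 315.0], [456.0, 316.0]];95 [[127.0, 324.0], [454.0, 325.0]];
```

View pics/wrist7.png

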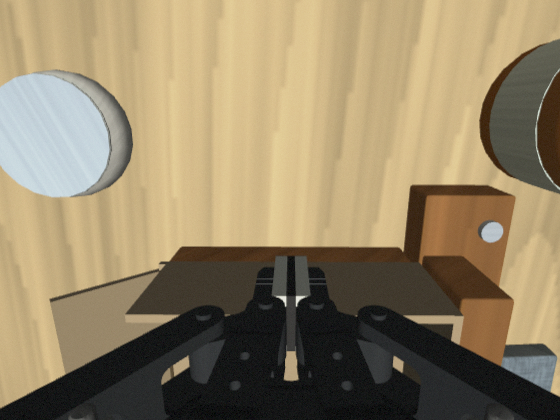

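play_rows(deltas=[{"tx": 0, "ty": -0.003, "tz": 0, "rx": 0, "ry": 0, "rz": 0, "claw": 0}, {"tx": 0, "ty": 0, "tz": 0, "rx": 0, "ry": 0, "rz": 0, "claw": 0}])

```text
clock: 5.5
position: [0.6035, 0.0668, 0.0356]
orientation: [-0.024, 0.707, 0.024, 0.707]
wrist_force: [0.5, 0.6, -0.1]
gripper_width: -0.0004
```

```bash
python3 look.py l 8 0 105 35; python3 -c "
from h import *
crop('pics/wrist8.png','pics/wrist8c.png',100,230,400,150,2)"
```

```text
yaw now 3.8 tilt x [-0. -0. -1.]
pos [0.6035 0.0668 0.0356] d tool [ 0.0006 -0.0018 -0.0001] rot [ 0.0051 -0.0001  0.0002]
world axes in tool: X [-0.   -0.07  1.  ] Y [-0.    1.    0.07]
q [-0.2   0.88  0.03  1.74 -0.05  0.52 -0.07] F [ 0.5  0.6 -0.1] M [ 0.03  0.08 -0.04] t 5.5
35 [[135.0, 194.0], [447.0, 195.0]];40 [[133.0, 202.0], [450.0, 204.0]];45 [[130.0, 211.0], [452.0, 213.0]];50 [[128.0, 221.0], [454.0, 223.0]];55 [[126.0, 232.0], [456.0, 233.0]];60 [[124.0, 243.0], [458.0, 244.0]];65 [[123.0, 254.0], [459.0, 256.0]];70 [[123.0, 266.0], [459.0, 267.0]];75 [[122.0, 277.0], [459.0, 279.0]];80 [[123.0, 288.0], [459.0, 290.0]];85 [[123.0, 299.0], [458.0, 300.0]];90 [[125.0, 309.0], [457.0, 311.0]];95 [[126.0, 319.0], [455.0, 320.0]];
```

View pics/wrist8c.png

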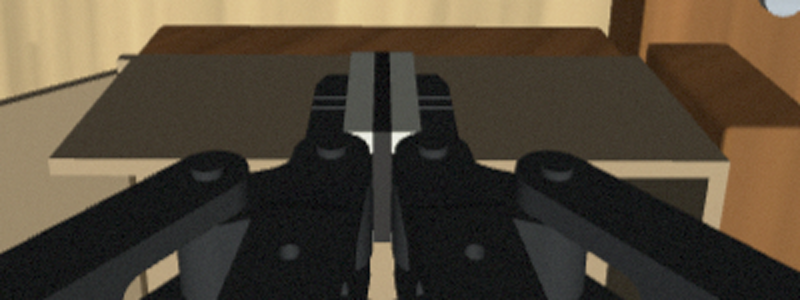

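play_rows(deltas=[{"tx": 0, "ty": -0.002, "tz": 0, "rx": 0, "ry": 0, "rz": 0, "claw": 0}, {"tx": 0, "ty": -0.001, "tz": 0, "rx": 0, "ry": 0, "rz": 0, "claw": 0}, {"tx": 0, "ty": 0, "tz": 0, "rx": 0, "ry": 0, "rz": 0, "claw": 0}])

```text
clock: 5.85
position: [0.6035, 0.0667, 0.0356]
orientation: [-0.023, 0.707, 0.025, 0.707]
wrist_force: [-0.6, 4.7, 0.2]
gripper_width: -0.0003
```

play_rows(deltas=[{"tx": 0, "ty": 0.025, "tz": 0, "rx": 0, "ry": 0, "rz": 0, "claw": 0}, {"tx": -0.04, "ty": 0, "tz": 0, "rx": 0, "ry": 0, "rz": 0, "claw": 0}, {"tx": -0.01, "ty": 0, "tz": -0.045, "rx": 0, "ry": 0, "rz": 0, "claw": 0}, {"tx": 0, "ty": 0, "tz": -0.045, "rx": 0, "ry": 0, "rz": 0, "claw": 0}, {"tx": 0, "ty": -0.03, "tz": -0.035, "rx": 0, "ry": 0, "rz": 0, "claw": 0}])

```text
clock: 6.35
position: [0.4771, 0.0543, 0.0863]
orientation: [-0.025, 0.707, 0.027, 0.707]
wrist_force: [1.0, -2.0, 0.1]
gripper_width: -0.0001
```

play_rows(deltas=[{"tx": 0, "ty": -0.035, "tz": -0.028, "rx": 0, "ry": 0, "rz": 0, "claw": 0}, {"tx": 0, "ty": -0.045, "tz": 0, "rx": 0, "ry": 0, "rz": 0, "claw": 0}, {"tx": 0.03, "ty": -0.015, "tz": 0, "rx": 0, "ry": 0, "rz": 0, "claw": 0}, {"tx": 0.015, "ty": 0, "tz": 0, "rx": 0, "ry": 0, "rz": 0, "claw": 0}, {"tx": 0, "ty": 0, "tz": 0, "rx": 0, "ry": 0, "rz": 0, "claw": 0}])

```text
clock: 6.85
position: [0.4566, -0.0472, 0.0394]
orientation: [-0.023, 0.708, 0.023, 0.706]
wrist_force: [0.0, 0.2, -0.3]
gripper_width: -0.0002
```

```bash
python3 look.py n 9 -132 0 18;python3 -c "
from h import *
cv2.imwrite('pics/scene9.png',camera('scene')[:,:,::-1])
crop('pics/scene9.png','pics/scene9c.png',180,140,190,140,4)"
```

```text
yaw now 3.7 tilt x [-0.003 -0.001 -1.   ]
pos [ 0.4566 -0.0472  0.0394] d tool [ 0.0213 -0.0021  0.0215] rot [ 0.0034 -0.003   0.0004]
world axes in tool: X [-0.   -0.07  1.  ] Y [-0.    1.    0.07]
q [ 0.    0.77 -0.    2.18  0.01  0.19  0.05] F [ 0.   0.2 -0.3] M [-0.02  0.03  0.05] t 6.85
35 [[349.0, 410.0], [371.0, 64.0]];40 [[356.0, 415.0], [380.0, 63.0]];45 [[363.0, 421.0], [390.0, 62.0]];50 [[370.0, 426.0], [402.0, 61.0]];55 [[379.0, 431.0], [414.0, 60.0]];60 [[388.0, 435.0], [427.0, 59.0]];65 [[397.0, 439.0], [441.0, 58.0]];70 [[407.0, 442.0], [455.0, 58.0]];75 [[417.0, 445.0], [469.0, 57.0]];80 [[427.0, 447.0], [484.0, 57.0]];85 [[436.0, 448.0], [498.0, 57.0]];90 [[446.0, 448.0], [512.0, 57.0]];95 [[456.0, 448.0], [525.0, 57.0]];
```

View pics/wrist9.png

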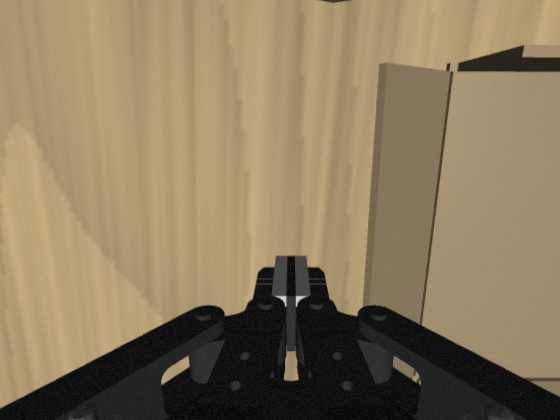

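View pics/scene9c.png

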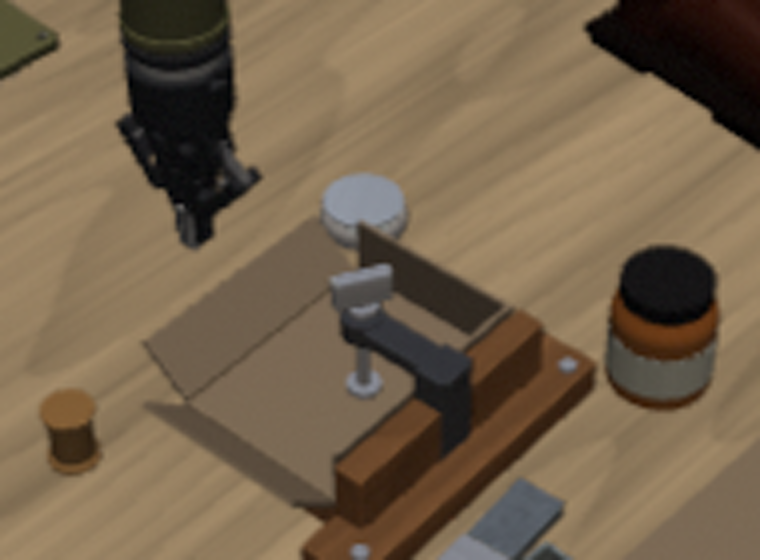

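play_rows(deltas=[{"tx": 0.02, "ty": 0, "tz": 0.006, "rx": 0, "ry": 0, "rz": 0, "claw": 0}, {"tx": 0, "ty": 0, "tz": 0.014, "rx": 0, "ry": 0, "rz": 0, "claw": 0}, {"tx": -0.0065, "ty": 0, "tz": 0.007, "rx": 0, "ry": 0, "rz": 0, "claw": 0}, {"tx": -0.0055, "ty": 0, "tz": 0.008, "rx": 0, "ry": 0, "rz": 0, "claw": 0}, {"tx": 0, "ty": 0, "tz": 0, "rx": 0, "ry": 0, "rz": 0, "claw": 0}])

```text
clock: 7.45
position: [0.4953, -0.0428, 0.0342]
orientation: [-0.024, 0.705, 0.024, 0.708]
wrist_force: [0.8, -0.1, 0.0]
gripper_width: -0.0003
```

```bash
python3 look.py n 10 -117 0 31
```

```text
yaw now 3.9 tilt x [ 0.005  0.    -1.   ]
pos [ 0.4953 -0.0428  0.0342] d tool [ 0.0032 -0.004  -0.0025] rot [0.0068 0.0049 0.0001]
world axes in tool: X [ 0.   -0.07  1.  ] Y [0.   1.   0.07]
q [-0.    0.8  -0.    2.08  0.01  0.26  0.05] F [ 0.8 -0.1  0. ] M [ 0.01 -0.02 -0.04] t 7.45
35 [[280.0, 420.0], [280.0, 67.0]];40 [[286.0, 426.0], [287.0, 66.0]];45 [[292.0, 431.0], [295.0, 66.0]];50 [[298.0, 437.0], [304.0, 65.0]];55 [[306.0, 442.0], [315.0, 64.0]];60 [[314.0, 447.0], [327.0, 63.0]];65 [[323.0, 451.0], [339.0, 62.0]];70 [[332.0, 454.0], [352.0, 62.0]];75 [[341.0, 457.0], [366.0, 61.0]];80 [[351.0, 459.0], [380.0, 61.0]];85 [[361.0, 460.0], [394.0, 61.0]];90 [[371.0, 461.0], [408.0, 61.0]];95 [[380.0, 460.0], [422.0, 61.0]];
```

View pics/wrist10.png

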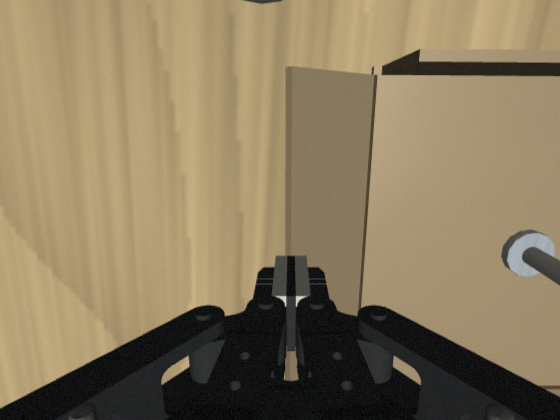

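play_rows(deltas=[{"tx": 0, "ty": 0, "tz": -0.027, "rx": 0, "ry": 0, "rz": 0, "claw": 0}, {"tx": 0.022, "ty": 0, "tz": 0, "rx": 0, "ry": 0, "rz": 0, "claw": 0}, {"tx": 0, "ty": 0, "tz": 0.008, "rx": 0, "ry": 0, "rz": 0, "claw": 0}, {"tx": -0.002, "ty": 0, "tz": 0.006, "rx": 0, "ry": 0, "rz": 0, "claw": 0}, {"tx": -0.005, "ty": 0, "tz": 0.006, "rx": 0, "ry": 0, "rz": 0, "claw": 0}])

```text
clock: 8.0
position: [0.4852, -0.0438, 0.0182]
orientation: [-0.024, 0.708, 0.024, 0.706]
wrist_force: [-2.9, 0.2, 0.7]
gripper_width: 0.0001
```

play_rows(deltas=[{"tx": -0.006, "ty": 0, "tz": 0.007, "rx": 0, "ry": 0, "rz": 0, "claw": 0}, {"tx": 0, "ty": 0, "tz": 0, "rx": 0, "ry": 0, "rz": 0, "claw": 0}])

```text
clock: 8.2
position: [0.4959, -0.0433, 0.0252]
orientation: [-0.024, 0.705, 0.024, 0.709]
wrist_force: [0.5, -0.2, -0.0]
gripper_width: -0.0002
```

```bash
python3 look.py n 11 -117 0 25
```

```text
yaw now 3.9 tilt x [ 0.005  0.    -1.   ]
pos [ 0.4959 -0.0433  0.0252] d tool [ 0.0002 -0.0034 -0.003 ] rot [0.0056 0.0054 0.0001]
world axes in tool: X [ 0.01 -0.07  1.  ] Y [0.   1.   0.07]
q [-0.    0.82 -0.    2.08  0.01  0.24  0.05] F [ 0.5 -0.2 -0. ] M [0.03 0.03 0.03] t 8.2
35 [[279.0, 433.0], [277.0, 63.0]];40 [[285.0, 440.0], [285.0, 62.0]];45 [[291.0, 446.0], [294.0, 61.0]];50 [[298.0, 452.0], [304.0, 60.0]];55 [[306.0, 458.0], [315.0, 59.0]];60 [[314.0, 463.0], [328.0, 58.0]];65 [[324.0, 467.0], [341.0, 57.0]];70 [[333.0, 471.0], [355.0, 56.0]];75 [[343.0, 474.0], [370.0, 56.0]];80 [[354.0, 476.0], [385.0, 55.0]];85 [[364.0, 478.0], [401.0, 55.0]];90 [[374.0, 478.0], [416.0, 55.0]];95 [[385.0, 478.0], [430.0, 55.0]];
```

View pics/wrist11.png

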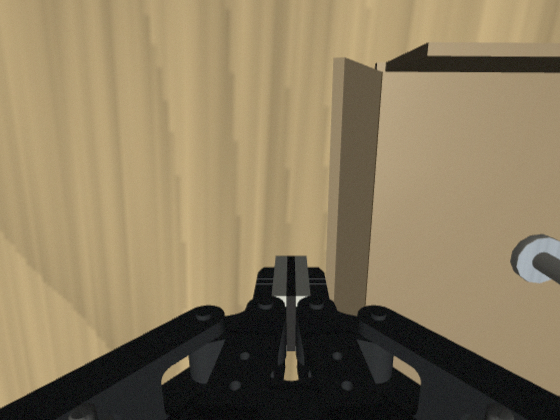

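play_rows(deltas=[{"tx": -0.004, "ty": 0, "tz": 0.0085, "rx": 0, "ry": 0, "rz": 0, "claw": 0}, {"tx": -0.002, "ty": 0, "tz": 0.009, "rx": 0, "ry": 0, "rz": 0, "claw": 0}, {"tx": -0.001, "ty": 0, "tz": 0.008, "rx": 0, "ry": 0, "rz": 0, "claw": 0}, {"tx": 0, "ty": 0, "tz": 0.001, "rx": 0, "ry": 0, "rz": 0, "claw": 0}, {"tx": 0, "ty": 0, "tz": 0, "rx": 0, "ry": 0, "rz": 0, "claw": 0}])

```text
clock: 8.75
position: [0.5198, -0.0417, 0.0306]
orientation: [-0.024, 0.706, 0.024, 0.707]
wrist_force: [-0.2, 0.9, -0.3]
gripper_width: 0.0
```

```bash
python3 look.py n 12 -87 0 32
```

```text
yaw now 3.8 tilt x [ 0.001  0.    -1.   ]
pos [ 0.5198 -0.0417  0.0306] d tool [-0.0014 -0.0036  0.003 ] rot [ 0.0054  0.001  -0.0001]
world axes in tool: X [ 0.   -0.07  1.  ] Y [0.   1.   0.07]
q [-0.01  0.82 -0.    2.01  0.01  0.31  0.05] F [-0.2  0.9 -0.3] M [-0.06 -0.07  0.03] t 8.75
35 [[235.0, 425.0], [217.0, 65.0]];40 [[240.0, 431.0], [223.0, 64.0]];45 [[245.0, 437.0], [230.0, 63.0]];50 [[251.0, 443.0], [238.0, 62.0]];55 [[258.0, 448.0], [247.0, 61.0]];60 [[265.0, 453.0], [258.0, 60.0]];65 [[274.0, 457.0], [269.0, 59.0]];70 [[283.0, 461.0], [282.0, 59.0]];75 [[292.0, 463.0], [295.0, 58.0]];80 [[302.0, 466.0], [309.0, 58.0]];85 [[312.0, 467.0], [323.0, 58.0]];90 [[322.0, 467.0], [338.0, 58.0]];95 [[331.0, 467.0], [352.0, 58.0]];
```

View pics/wrist12.png

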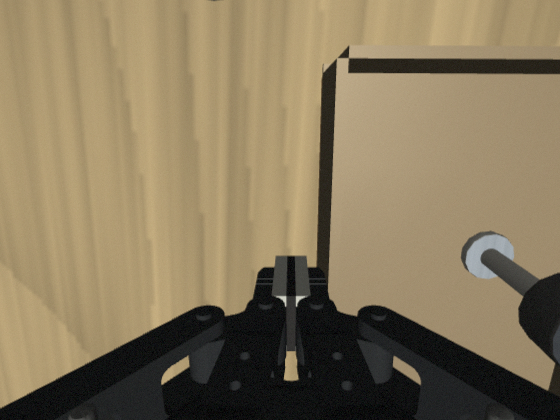

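play_rows(deltas=[{"tx": 0, "ty": 0, "tz": 0.002, "rx": 0, "ry": 0, "rz": 0, "claw": 0}, {"tx": 0, "ty": 0, "tz": 0.002, "rx": 0, "ry": 0, "rz": 0, "claw": 0}, {"tx": 0, "ty": 0, "tz": 0, "rx": 0, "ry": 0, "rz": 0, "claw": 0}])

```text
clock: 9.1
position: [0.5211, -0.0416, 0.0304]
orientation: [-0.024, 0.708, 0.024, 0.705]
wrist_force: [-4.2, 0.1, 2.0]
gripper_width: -0.0
```

play_rows(deltas=[{"tx": -0.02, "ty": 0, "tz": -0.034, "rx": 0, "ry": 0, "rz": 0, "claw": 0}, {"tx": -0.035, "ty": 0, "tz": 0, "rx": 0, "ry": 0, "rz": 0, "claw": 0}, {"tx": 0, "ty": -0.05, "tz": 0, "rx": 0, "ry": 0, "rz": 0, "claw": 0}, {"tx": 0, "ty": -0.05, "tz": 0, "rx": 0, "ry": 0, "rz": 0, "claw": 0}, {"tx": 0, "ty": -0.035, "tz": 0.035, "rx": 0, "ry": 0, "rz": 0, "claw": 0}])

```text
clock: 9.6
position: [0.5284, -0.181, 0.0859]
orientation: [-0.023, 0.709, 0.021, 0.705]
wrist_force: [1.1, -0.4, -0.7]
gripper_width: 0.0002
```

play_rows(deltas=[{"tx": 0, "ty": -0.035, "tz": 0.035, "rx": 0, "ry": 0, "rz": 0, "claw": 0}, {"tx": 0, "ty": -0.008, "tz": 0.048, "rx": 0, "ry": 0, "rz": 0, "claw": 0}, {"tx": 0.03, "ty": 0, "tz": 0, "rx": 0, "ry": 0, "rz": 0, "claw": 0}, {"tx": 0.02, "ty": 0, "tz": 0, "rx": 0, "ry": 0, "rz": 0, "claw": 0}, {"tx": 0, "ty": 0, "tz": 0, "rx": 0, "ry": 0, "rz": 0, "claw": 0}])

```text
clock: 10.1
position: [0.6169, -0.2127, 0.0326]
orientation: [-0.023, 0.708, 0.024, 0.705]
wrist_force: [-1.3, 0.1, -0.1]
gripper_width: 0.0
```

```bash
python3 look.py r 13 0 -146 14;python3 -c "
from h import *
cv2.imwrite('pics/scene13.png',camera('scene')[:,:,::-1])
crop('pics/scene13.png','pics/scene13c.png',160,140,190,140,4)"
```

```text
yaw now 3.9 tilt x [-0.005  0.002 -1.   ]
pos [ 0.6169 -0.2127  0.0326] d tool [0.0186 0.0271 0.0039] rot [ 0.0055 -0.0046 -0.002 ]
world axes in tool: X [-0.   -0.07  1.  ] Y [0.   1.   0.07]
q [ 0.29  0.93 -0.05  1.59  0.07  0.63  0.27] F [-1.3  0.1 -0.1] M [0.01 0.09 0.06] t 10.1
35 [[141.0, 196.0], [458.0, 198.0]];40 [[137.0, 191.0], [463.0, 193.0]];45 [[132.0, 186.0], [468.0, 188.0]];50 [[128.0, 179.0], [473.0, 181.0]];55 [[123.0, 171.0], [478.0, 173.0]];60 [[119.0, 162.0], [483.0, 164.0]];65 [[115.0, 151.0], [488.0, 154.0]];70 [[111.0, 140.0], [493.0, 142.0]];75 [[107.0, 128.0], [497.0, 130.0]];80 [[104.0, 114.0], [501.0, 116.0]];85 [[101.0, 100.0], [504.0, 102.0]];90 [[99.0, 86.0], [507.0, 88.0]];95 [[97.0, 71.0], [509.0, 73.0]];
```

View pics/wrist13.png

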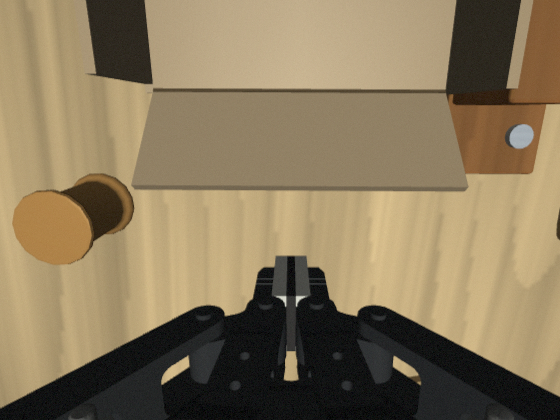

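View pics/scene13c.png

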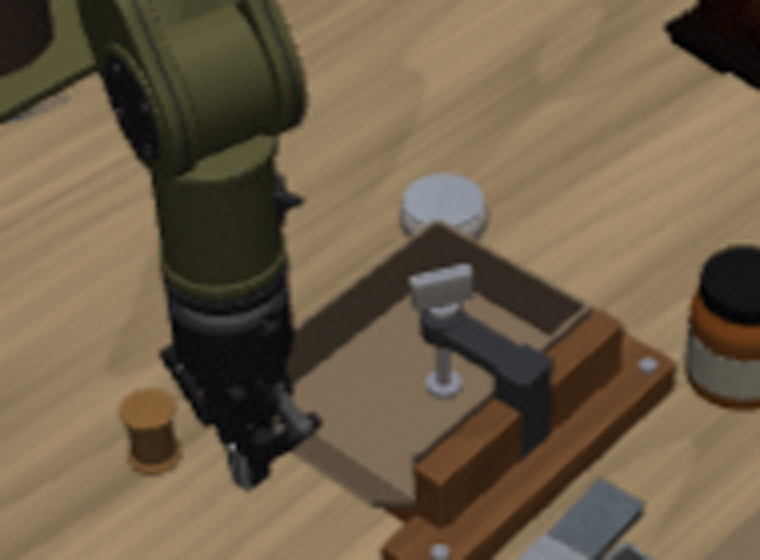

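play_rows(deltas=[{"tx": 0.019, "ty": 0.005, "tz": 0, "rx": 0, "ry": 0, "rz": 0, "claw": 0}, {"tx": 0, "ty": 0.016, "tz": 0, "rx": 0, "ry": 0, "rz": 0, "claw": 0}, {"tx": -0.003, "ty": 0.007, "tz": 0, "rx": 0, "ry": 0, "rz": 0, "claw": 0}, {"tx": -0.006, "ty": 0.007, "tz": 0, "rx": 0, "ry": 0, "rz": 0, "claw": 0}, {"tx": 0, "ty": 0, "tz": 0, "rx": 0, "ry": 0, "rz": 0, "claw": 0}])

```text
clock: 10.7
position: [0.6182, -0.1768, 0.0279]
orientation: [-0.024, 0.705, 0.025, 0.708]
wrist_force: [0.1, -0.2, 0.3]
gripper_width: 0.0
```

```bash
python3 look.py r 14 0 -139 22
```

```text
yaw now 4.0 tilt x [ 0.003  0.    -1.   ]
pos [ 0.6182 -0.1768  0.0279] d tool [ 0.0059 -0.0017  0.0002] rot [ 0.0074  0.0034 -0.0002]
world axes in tool: X [ 0.   -0.07  1.  ] Y [0.   1.   0.07]
q [ 0.23  0.92 -0.04  1.63  0.06  0.59  0.23] F [ 0.1 -0.2  0.3] M [-0.   -0.03  0.  ] t 10.7
35 [[138.0, 273.0], [445.0, 275.0]];40 [[134.0, 271.0], [449.0, 273.0]];45 [[130.0, 268.0], [454.0, 270.0]];50 [[126.0, 264.0], [458.0, 266.0]];55 [[121.0, 258.0], [463.0, 260.0]];60 [[117.0, 252.0], [467.0, 254.0]];65 [[113.0, 244.0], [471.0, 246.0]];70 [[109.0, 235.0], [476.0, 237.0]];75 [[106.0, 225.0], [479.0, 227.0]];80 [[102.0, 214.0], [483.0, 216.0]];85 [[100.0, 202.0], [486.0, 204.0]];90 [[97.0, 189.0], [488.0, 192.0]];95 [[96.0, 176.0], [490.0, 179.0]];
```

View pics/wrist14.png

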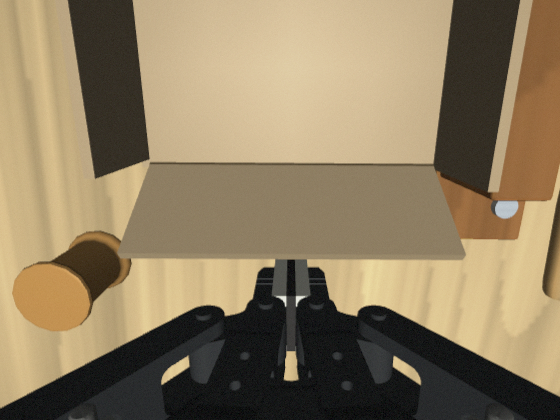

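play_rows(deltas=[{"tx": -0.004, "ty": 0.0085, "tz": 0, "rx": 0, "ry": 0, "rz": 0, "claw": 0}, {"tx": -0.003, "ty": 0.009, "tz": 0, "rx": 0, "ry": 0, "rz": 0, "claw": 0}, {"tx": -0.001, "ty": 0.009, "tz": 0, "rx": 0, "ry": 0, "rz": 0, "claw": 0}, {"tx": 0, "ty": 0.004, "tz": 0, "rx": 0, "ry": 0, "rz": 0, "claw": 0}, {"tx": 0, "ty": 0, "tz": 0, "rx": 0, "ry": 0, "rz": 0, "claw": 0}])

```text
clock: 11.25
position: [0.6143, -0.1461, 0.0335]
orientation: [-0.024, 0.707, 0.025, 0.707]
wrist_force: [0.6, 0.2, 0.5]
gripper_width: 0.0006
```

```bash
python3 look.py r 15 0 -106 32
```

```text
yaw now 4.0 tilt x [-0.001  0.001 -1.   ]
pos [ 0.6143 -0.1461  0.0335] d tool [0.0015 0.0004 0.0022] rot [ 0.0072 -0.0004 -0.0015]
world axes in tool: X [-0.   -0.07  1.  ] Y [0.   1.   0.07]
q [ 0.18  0.9  -0.03  1.66  0.05  0.58  0.19] F [0.6 0.2 0.5] M [-0.02  0.01 -0.01] t 11.25
35 [[154.0, 324.0], [436.0, 326.0]];40 [[150.0, 323.0], [440.0, 325.0]];45 [[147.0, 322.0], [443.0, 323.0]];50 [[143.0, 319.0], [447.0, 321.0]];55 [[140.0, 315.0], [451.0, 317.0]];60 [[136.0, 311.0], [455.0, 313.0]];65 [[133.0, 305.0], [459.0, 307.0]];70 [[130.0, 298.0], [462.0, 300.0]];75 [[127.0, 290.0], [465.0, 292.0]];80 [[125.0, 281.0], [468.0, 284.0]];85 [[122.0, 271.0], [470.0, 274.0]];90 [[121.0, 261.0], [473.0, 263.0]];95 [[119.0, 250.0], [474.0, 252.0]];
```

View pics/wrist15.png

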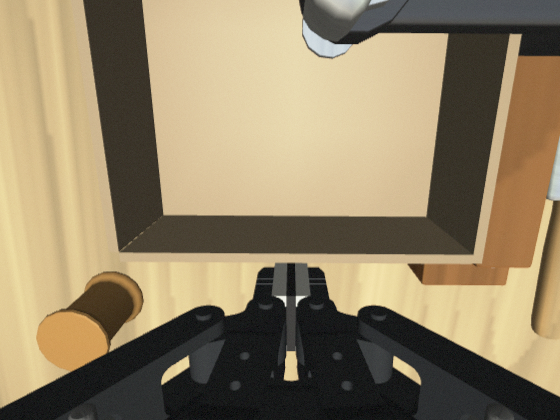

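play_rows(deltas=[{"tx": 0, "ty": 0.002, "tz": 0, "rx": 0, "ry": 0, "rz": 0, "claw": 0}, {"tx": 0, "ty": 0.002, "tz": 0, "rx": 0, "ry": 0, "rz": 0, "claw": 0}, {"tx": 0, "ty": 0, "tz": 0, "rx": 0, "ry": 0, "rz": 0, "claw": 0}])

```text
clock: 11.6
position: [0.6139, -0.1451, 0.0334]
orientation: [-0.024, 0.707, 0.023, 0.707]
wrist_force: [0.3, -2.0, -0.6]
gripper_width: -0.0002
```

Run:
```python
from h import *
o=env.get_obs();R=Ro.from_quat(o["orientation"]).as_matrix()
p=camera_params("wrist")
P5=np.array([0.59977029,0.12007912,0.02412011])
for h in (.03,.035,.04,.045,.05):
  c=[[-h,y,z] for y in(-.011,.011) for z in(-.007,.007)]
  print(h,"wrist",proj("wrist",o["position"]+np.array(c)@R.T,p).round(0).tolist(),"scene5",((proj("scene",P5+np.array(c)@R.T)-[219.6,129.6])*6).round(0).tolist())
```

```text
0.03 wrist [[277.0, 286.0], [306.0, 286.0], [276.0, 243.0], [306.0, 243.0]] scene5 [[466.0, 436.0], [488.0, 448.0], [493.0, 414.0], [515.0, 425.0]]
0.035 wrist [[276.0, 291.0], [306.0, 291.0], [276.0, 248.0], [307.0, 248.0]] scene5 [[466.0, 428.0], [488.0, 440.0], [493.0, 406.0], [515.0, 418.0]]
0.04 wrist [[276.0, 297.0], [307.0, 297.0], [275.0, 252.0], [307.0, 252.0]] scene5 [[467.0, 421.0], [488.0, 433.0], [494.0, 399.0], [515.0, 411.0]]
0.045 wrist [[275.0, 303.0], [307.0, 303.0], [275.0, 257.0], [308.0, 257.0]] scene5 [[467.0, 413.0], [489.0, 425.0], [494.0, 391.0], [516.0, 403.0]]
0.05 wrist [[275.0, 309.0], [308.0, 309.0], [274.0, 262.0], [308.0, 262.0]] scene5 [[467.0, 406.0], [489.0, 418.0], [494.0, 384.0], [516.0, 396.0]]
```

play_rows(deltas=[{"tx": 0, "ty": -0.025, "tz": 0, "rx": 0, "ry": 0, "rz": 0, "claw": 0}, {"tx": -0.045, "ty": 0, "tz": 0, "rx": 0, "ry": 0, "rz": 0, "claw": 0}, {"tx": -0.045, "ty": 0, "tz": 0, "rx": 0, "ry": 0, "rz": 0, "claw": 0}, {"tx": -0.03, "ty": 0.04, "tz": 0, "rx": 0, "ry": 0, "rz": 0, "claw": 0.05}, {"tx": 0, "ty": 0.045, "tz": 0.005, "rx": 0, "ry": 0, "rz": 0, "claw": 0.05}])

```text
clock: 12.1
position: [0.6183, -0.0863, 0.1586]
orientation: [-0.022, 0.703, 0.021, 0.71]
wrist_force: [1.5, 0.4, 1.0]
gripper_width: 0.028
```

play_rows(deltas=[{"tx": 0, "ty": 0, "tz": 0, "rx": 0.14, "ry": 0, "rz": 0, "claw": 0.05}, {"tx": 0, "ty": 0, "tz": 0, "rx": 0.14, "ry": 0, "rz": 0, "claw": 0.05}, {"tx": 0, "ty": 0, "tz": 0, "rx": 0.14, "ry": 0, "rz": 0, "claw": 0.05}, {"tx": 0, "ty": 0, "tz": 0, "rx": 0.14, "ry": 0, "rz": 0, "claw": 0.05}, {"tx": 0, "ty": 0, "tz": 0, "rx": 0, "ry": 0, "rz": 0, "claw": 0.05}])

```text
clock: 12.6
position: [0.615, -0.0834, 0.1535]
orientation: [0.173, 0.686, -0.173, 0.686]
wrist_force: [0.6, -0.2, 0.9]
gripper_width: 0.0499
```

Run:
```python
from h import *
delta((.6249,-.0388,.12),np.radians(-28))
p=camera_params("wrist");cv2.imwrite("pics/wrist16.png",camera("wrist")[:,:,::-1])
c=np.array([.6249,-.0388,0]);
for th in (62,):
  u=np.array([np.cos(np.radians(th)),np.sin(np.radians(th)),0]);v=np.array([-u[1],u[0],0])
  for a,b in((22,6),(22,-6),(-22,-6),(-22,6)): print(proj("wrist",c+u*a/1e3+v*b/1e3+[0,0,.148],p).round(0))
```

```text
yaw now -28.2 tilt x [-0.  0. -1.]
pos [ 0.615  -0.0834  0.1535] d tool [ 0.0335  0.044  -0.0124] rot [-0.0043 -0.0004  0.0001]
world axes in tool: X [-0.    0.47  0.88] Y [ 0.    0.88 -0.47]
q [-0.01  0.73  0.13  1.63 -0.13  0.79 -0.32] F [ 0.6 -0.2  0.9] M [ 0.    0.   -0.01] t 12.6
[[255. 118.]]
[[278. 118.]]
[[279. 201.]]
[[257. 201.]]
```

View pics/wrist16.png

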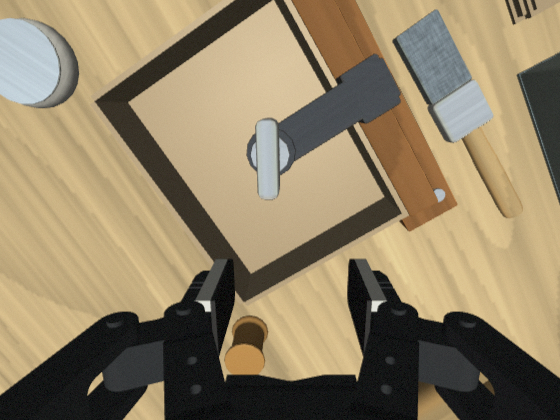

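play_rows(deltas=[{"tx": 0, "ty": 0.044, "tz": -0.012, "rx": 0, "ry": 0, "rz": 0, "claw": 0.05}, {"tx": 0.02, "ty": 0, "tz": 0, "rx": 0, "ry": 0, "rz": 0, "claw": 0.05}, {"tx": 0.01, "ty": 0, "tz": 0, "rx": 0, "ry": 0, "rz": 0, "claw": 0.05}, {"tx": 0, "ty": 0, "tz": 0, "rx": 0, "ry": 0, "rz": 0, "claw": 0.05}])

```text
clock: 13.05
position: [0.6236, -0.0404, 0.1221]
orientation: [0.172, 0.687, -0.173, 0.684]
wrist_force: [-0.8, -1.1, 0.0]
gripper_width: 0.0501
```

```bash
cat > wl.py <<'E'
from h import *
import sys
def wl(tag,th,z):
  delta((.6249,-.0388,z),np.radians(th-90))
  o=env.get_obs();p=camera_params("wrist");cv2.imwrite(f"pics/wrist{tag}.png",camera("wrist")[:,:,::-1])
  c=np.array([.6249,-.0388,0]);print("effort",o["effort"].round(2),"w",o["gripper_width"])
  u=np.array([np.cos(np.radians(th)),np.sin(np.radians(th)),0]);v=np.array([-u[1],u[0],0])
  for a,b in((22,6),(22,-6),(-22,-6),(-22,6)): print(proj("wrist",c+u*a/1e3+v*b/1e3+[0,0,.148],p).round(0))
wl(sys.argv[1],float(sys.argv[2]),float(sys.argv[3]))
E
python3 wl.py 17 62 .074
```

```text
yaw now -28.2 tilt x [-0.004 -0.    -1.   ]
pos [ 0.6236 -0.0404  0.1221] d tool [0.0481 0.0021 0.0005] rot [-0.0035 -0.0033  0.0023]
world axes in tool: X [-0.    0.47  0.88] Y [-0.    0.88 -0.47]
q [-0.08  0.78  0.13  1.64 -0.14  0.74 -0.38] F [-0.8 -1.1  0. ] M [-0.05  0.03  0.03] t 13.05
effort [-1.100e+00 -5.494e+01  2.720e+00 -1.379e+01 -6.000e-02 -1.900e-01
  3.000e-02] w 0.050117070920714796
[[278. 214.]]
[[304. 214.]]
[[303. 298.]]
[[279. 298.]]
```

View pics/wrist17.png

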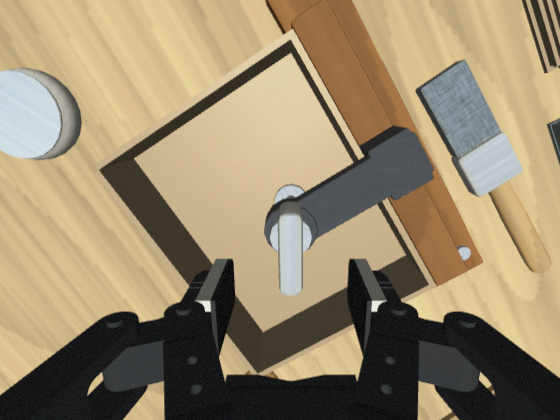

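play_rows(deltas=[{"tx": 0.025, "ty": 0.002, "tz": 0, "rx": 0, "ry": 0, "rz": 0, "claw": 0.05}, {"tx": 0.022, "ty": 0, "tz": 0, "rx": 0, "ry": 0, "rz": 0, "claw": 0.05}, {"tx": 0, "ty": 0, "tz": 0, "rx": 0, "ry": 0, "rz": 0, "claw": 0.05}, {"tx": 0, "ty": 0, "tz": 0, "rx": 0, "ry": 0, "rz": 0, "claw": 0.05}])

```text
clock: 13.5
position: [0.6266, -0.039, 0.0775]
orientation: [0.173, 0.685, -0.173, 0.686]
wrist_force: [1.0, -0.3, -0.6]
gripper_width: 0.05
```

```bash
python3 wl.py 18 62 .074; python3 -c "
from h import *
cv2.imwrite('pics/scene18.png',camera('scene')[:,:,::-1])
crop('pics/scene18.png','pics/scene18c.png',220,140,120,100,6)"
```

```text
yaw now -28.3 tilt x [ 0.001 -0.001 -1.   ]
pos [ 0.6266 -0.039   0.0775] d tool [ 0.0035 -0.0007 -0.0016] rot [-0.0054  0.0008  0.0002]
world axes in tool: X [0.   0.47 0.88] Y [-0.    0.88 -0.47]
q [-0.08  0.84  0.12  1.66 -0.15  0.65 -0.37] F [ 1.  -0.3 -0.6] M [-0.03 -0.05 -0.01] t 13.5
effort [-1.000e-01 -5.508e+01  3.120e+00 -1.167e+01  0.000e+00  4.000e-02
  1.000e-02] w 0.049981978150436944
[[268. 259.]]
[[303. 259.]]
[[302. 366.]]
[[271. 366.]]
```

View pics/wrist18.png

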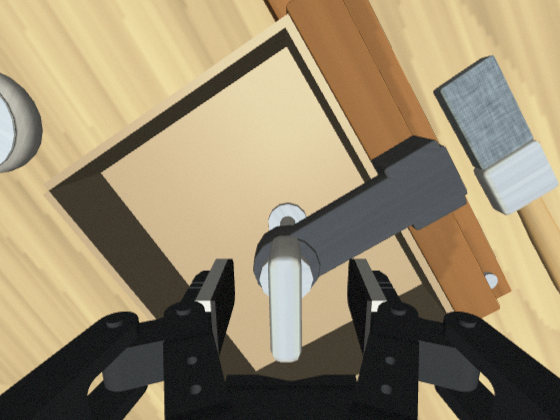

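View pics/scene18c.png

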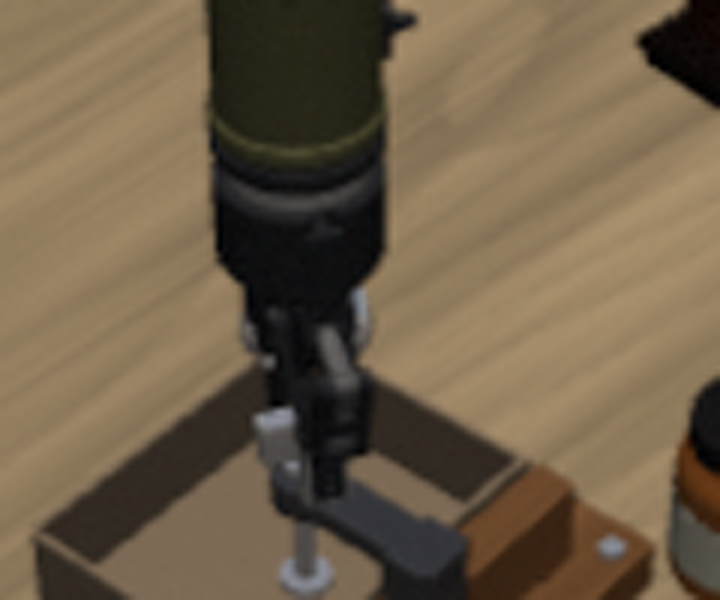

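play_rows(deltas=[{"tx": 0.002, "ty": 0, "tz": -0.0015, "rx": 0, "ry": 0, "rz": 0, "claw": 0.03}, {"tx": 0, "ty": 0, "tz": 0, "rx": 0, "ry": 0, "rz": 0, "claw": 0.02}, {"tx": 0, "ty": 0, "tz": 0, "rx": 0, "ry": 0, "rz": 0, "claw": 0.0}, {"tx": 0, "ty": 0, "tz": 0, "rx": 0, "ry": 0, "rz": 0, "claw": 0.0}, {"tx": 0, "ty": 0, "tz": 0, "rx": 0, "ry": 0, "rz": 0, "claw": 0.0}], newtons=60)

```text
clock: 14.1
position: [0.6254, -0.0371, 0.0757]
orientation: [0.173, 0.685, -0.172, 0.686]
wrist_force: [-2.0, -0.1, 6.1]
gripper_width: 0.0199
```

```bash
python3 wl.py 19 62 .074; python3 -c "
from h import *
cv2.imwrite('pics/scene19.png',camera('scene')[:,:,::-1])
crop('pics/scene19.png','pics/scene19c.png',220,140,120,100,6)"
```

```text
yaw now -28.2 tilt x [ 0.001  0.    -1.   ]
pos [ 0.6254 -0.0371  0.0757] d tool [ 0.0017 -0.0017  0.0003] rot [-0.0043  0.001  -0.0005]
world axes in tool: X [0.   0.47 0.88] Y [ 0.    0.88 -0.47]
q [-0.08  0.84  0.12  1.67 -0.15  0.64 -0.37] F [-2.  -0.1  6.1] M [-0.02  0.27  0.01] t 14.1
effort [ 1.000e-02 -5.309e+01  3.020e+00 -1.167e+01 -2.000e-02 -4.200e-01
 -0.000e+00] w 0.01985595974267597
[[274. 264.]]
[[309. 264.]]
[[308. 372.]]
[[276. 372.]]
```

View pics/wrist19.png

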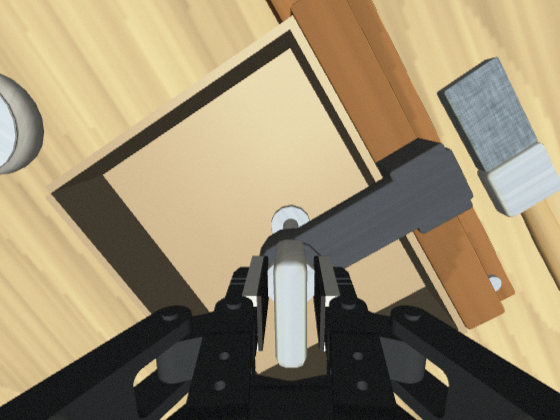

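View pics/scene19c.png

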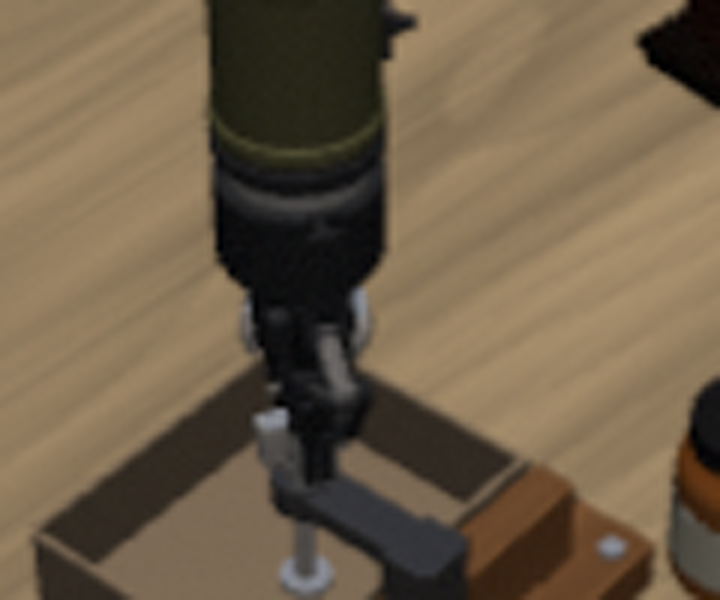

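play_rows(deltas=[{"tx": 0, "ty": 0, "tz": 0, "rx": 0, "ry": 0, "rz": 0, "claw": 0.0}])

```text
clock: 14.3
position: [0.6255, -0.0371, 0.0757]
orientation: [0.173, 0.685, -0.172, 0.686]
wrist_force: [-1.6, -0.1, 5.4]
gripper_width: 0.0203
```

play_rows(deltas=[{"tx": 0, "ty": 0, "tz": 0, "rx": 0, "ry": 0, "rz": 0, "claw": 0.03}, {"tx": -0.008, "ty": 0, "tz": 0, "rx": 0, "ry": 0, "rz": 0, "claw": 0.03}, {"tx": 0, "ty": 0, "tz": 0, "rx": 0, "ry": 0, "rz": 0, "claw": 0.0}, {"tx": 0, "ty": 0, "tz": 0, "rx": 0, "ry": 0, "rz": 0, "claw": 0.0}, {"tx": 0, "ty": 0, "tz": 0, "rx": 0, "ry": 0, "rz": 0, "claw": 0.0}])

```text
clock: 14.8
position: [0.6255, -0.0369, 0.0836]
orientation: [0.173, 0.685, -0.172, 0.686]
wrist_force: [-1.3, 1.0, 6.8]
gripper_width: 0.0111
```

```bash
python3 wl.py 20 62 .074; python3 -c "
from h import *
cv2.imwrite('pics/scene20.png',camera('scene')[:,:,::-1])
crop('pics/scene20.png','pics/scene20c.png',220,140,120,100,6);crop('pics/wrist20.png','pics/wrist20c.png',180,220,220,180,3)"
```

```text
yaw now -28.3 tilt x [ 0.001  0.    -1.   ]
pos [ 0.6255 -0.0369  0.0836] d tool [ 0.0096 -0.0019  0.0003] rot [-0.0044  0.0009 -0.0008]
world axes in tool: X [0.   0.47 0.88] Y [ 0.    0.88 -0.47]
q [-0.08  0.83  0.12  1.66 -0.15  0.65 -0.38] F [-1.3  1.   6.8] M [ 0.06  0.26 -0.03] t 14.8
effort [ 1.500e-01 -5.285e+01  3.180e+00 -1.184e+01  8.000e-02 -4.100e-01
  3.000e-02] w 0.01108300806913403
[[275. 255.]]
[[308. 255.]]
[[307. 358.]]
[[277. 358.]]
```

View pics/wrist20c.png

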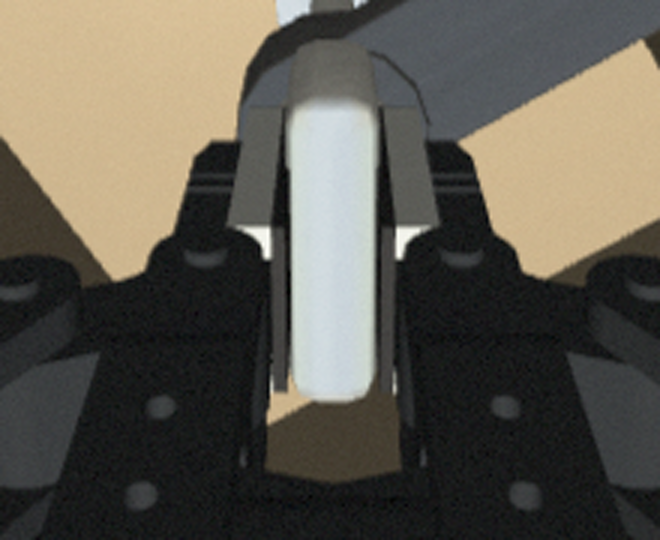

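View pics/scene20c.png

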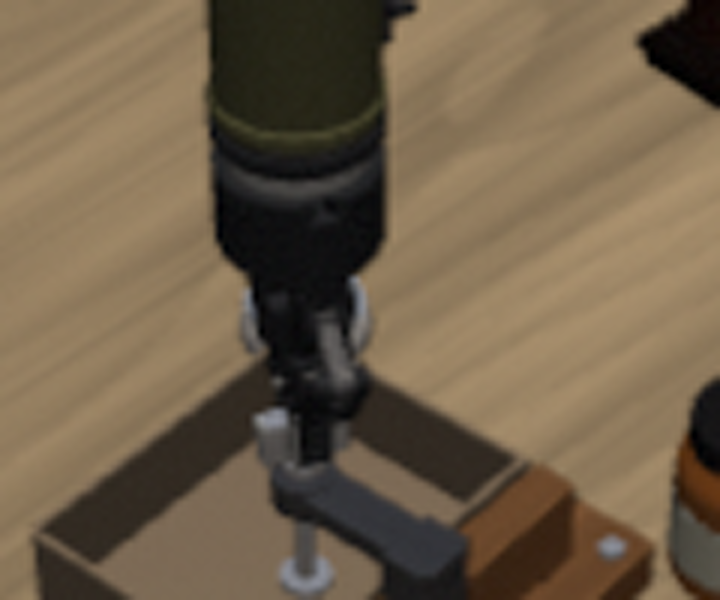

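play_rows(deltas=[{"tx": 0, "ty": 0, "tz": 0, "rx": 0, "ry": 0, "rz": 0, "claw": 0.025}, {"tx": -0.004, "ty": 0, "tz": 0, "rx": 0, "ry": 0, "rz": 0, "claw": 0.025}, {"tx": 0, "ty": 0, "tz": 0, "rx": 0, "ry": 0, "rz": 0, "claw": 0.0}, {"tx": 0, "ty": 0, "tz": 0, "rx": 0, "ry": 0, "rz": 0, "claw": 0.0}, {"tx": 0, "ty": 0, "tz": 0, "rx": 0, "ry": 0, "rz": 0, "claw": 0.0}])

```text
clock: 15.4
position: [0.6254, -0.0371, 0.0872]
orientation: [0.173, 0.685, -0.172, 0.686]
wrist_force: [-1.0, 0.3, 5.2]
gripper_width: 0.0109
```

play_rows(deltas=[{"tx": 0, "ty": 0, "tz": 0, "rx": 0.05, "ry": 0, "rz": 0, "claw": 0.0}, {"tx": 0, "ty": 0, "tz": 0, "rx": 0.1, "ry": 0, "rz": 0, "claw": 0.0}, {"tx": 0, "ty": 0, "tz": 0, "rx": 0.1, "ry": 0, "rz": 0, "claw": 0.0}, {"tx": 0, "ty": 0, "tz": 0, "rx": 0.1, "ry": 0, "rz": 0, "claw": 0.0}, {"tx": 0, "ty": 0, "tz": 0, "rx": 0.0, "ry": 0, "rz": 0, "claw": 0.0}])

```text
clock: 15.9
position: [0.6257, -0.0374, 0.0872]
orientation: [0.29, 0.644, -0.29, 0.646]
wrist_force: [-0.3, -0.4, 5.0]
gripper_width: 0.0107
```

```bash
python3 wl.py 21 42 .087;python3 -c "
from h import *
crop('pics/wrist21.png','pics/wrist21c.png',180,200,220,180,3)"
```

```text
yaw now -48.4 tilt x [ 0.002 -0.001 -1.   ]
pos [ 0.6257 -0.0374  0.0872] d tool [ 0.0002 -0.0015  0.0005] rot [-0.0069  0.0017 -0.0006]
world axes in tool: X [0.   0.75 0.66] Y [-0.    0.66 -0.75]
q [-0.13  0.84  0.22  1.66 -0.26  0.67 -0.62] F [-0.3 -0.4  5. ] M [-0.07  0.07 -0.02] t 15.9
effort [-4.300e-01 -5.287e+01  4.320e+00 -1.134e+01 -1.700e-01 -3.000e-02
 -3.700e-01] w 0.010719226829771054
[[275. 251.]]
[[307. 250.]]
[[307. 351.]]
[[277. 351.]]
```

View pics/wrist21c.png

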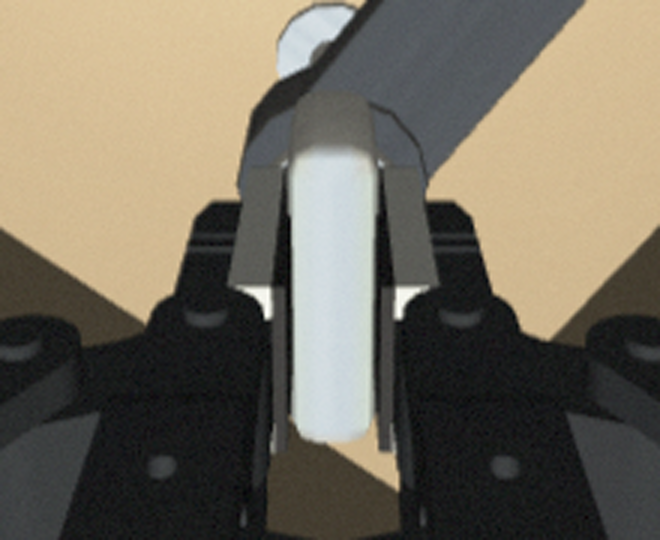

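play_rows(deltas=[{"tx": 0, "ty": 0, "tz": 0, "rx": 0.1, "ry": 0, "rz": 0, "claw": 0.0}, {"tx": 0, "ty": 0, "tz": 0, "rx": 0.1, "ry": 0, "rz": 0, "claw": 0.0}, {"tx": 0, "ty": 0, "tz": 0, "rx": 0.1, "ry": 0, "rz": 0, "claw": 0.0}, {"tx": 0, "ty": 0, "tz": 0, "rx": 0.1, "ry": 0, "rz": 0, "claw": 0.0}, {"tx": 0, "ty": 0, "tz": 0, "rx": 0.1, "ry": 0, "rz": 0, "claw": 0.0}])

```text
clock: 16.45
position: [0.6261, -0.038, 0.0872]
orientation: [0.441, 0.552, -0.441, 0.554]
wrist_force: [0.3, -2.1, 2.9]
gripper_width: 0.0109
```

```bash
cat > y.py <<'E'
from h import *
o=env.get_obs();R=Ro.from_quat(o["orientation"]).as_matrix()
print("yaw",np.arctan2(R[1,2],R[0,2]).round(4),np.degrees(np.arctan2(R[1,2],R[0,2])).round(1),"pos",o["position"].round(4),"q7",o["qpos"][6].round(3),"e7",o["effort"][4:].round(3),"M",o["moment"].round(3),"F",o["wrist_force"].round(1),"w",o["gripper_width"].round(4),o["clock"],"qv",o["qvel"][6].round(3))
E
python3 y.py
```

```text
Traceback (most recent call last):
  File "y.py", line 3, in <module>
    print("yaw",np.arctan2(R[1,2],R[0,2]).round(4),np.degrees(np.arctan2(R[1,2],R[0,2])).round(1),"pos",o["position"].round(4),"q7",o["qpos"][6].round(3),"e7",o["effort"][4:].round(3),"M",o["moment"].round(3),"F",o["wrist_force"].round(1),"w",o["gripper_width"].round(4),o["clock"],"qv",o["qvel"][6].round(3))
                                                                                                                                                                                                                                                   ^^^^^^^^^^^^^^^^^^^^^^^^
AttributeError: 'float' object has no attribute 'round'
```

```bash
sed -i 's/o\["gripper_width"\].round(4)/o["gripper_width"]/' y.py; python3 y.py
```

```text
yaw -1.3465 -77.1 pos [ 0.6261 -0.038   0.0872] q7 -0.977 e7 [0.066 0.228 0.686] M [-0.247 -0.044  0.064] F [ 0.3 -2.1  2.9] w 0.010939690564879125 16.45 qv -0.706
```

play_rows(deltas=[{"tx": 0, "ty": 0, "tz": 0, "rx": 0.1, "ry": 0, "rz": 0, "claw": 0.0}, {"tx": 0, "ty": 0, "tz": 0, "rx": 0.0, "ry": 0, "rz": 0, "claw": 0.0}])

```text
clock: 16.65
position: [0.6261, -0.0381, 0.0872]
orientation: [0.467, 0.53, -0.467, 0.532]
wrist_force: [1.5, -1.6, 4.9]
gripper_width: 0.0107
```

```bash
python3 y.py
```

```text
yaw -1.4441 -82.7 pos [ 0.6261 -0.0381  0.0872] q7 -1.047 e7 [-0.319  0.421 -0.375] M [-0.323 -0.161 -0.029] F [ 1.5 -1.6  4.9] w 0.010727973682403932 16.65 qv 0.053
```

play_rows(deltas=[{"tx": 0, "ty": 0, "tz": 0, "rx": 0.06, "ry": 0, "rz": 0, "claw": 0.0}, {"tx": 0, "ty": 0, "tz": 0, "rx": 0.06, "ry": 0, "rz": 0, "claw": 0.0}])

```text
clock: 16.85
position: [0.6261, -0.0383, 0.0872]
orientation: [0.498, 0.501, -0.498, 0.503]
wrist_force: [1.5, -2.2, 3.1]
gripper_width: 0.0106
```

```bash
python3 y.py
```

```text
yaw -1.5637 -89.6 pos [ 0.6261 -0.0383  0.0872] q7 -1.133 e7 [-0.133  0.462  0.408] M [-0.422 -0.167  0.029] F [ 1.5 -2.2  3.1] w 0.010587249186553484 16.85 qv -0.43
```

play_rows(deltas=[{"tx": 0, "ty": 0, "tz": 0, "rx": 0.05, "ry": 0, "rz": 0, "claw": 0.0}, {"tx": 0, "ty": 0, "tz": 0, "rx": 0.05, "ry": 0, "rz": 0, "claw": 0.0}, {"tx": 0, "ty": 0, "tz": 0, "rx": 0, "ry": 0, "rz": 0, "claw": 0.0}])

```text
clock: 17.15
position: [0.6261, -0.0384, 0.0872]
orientation: [0.522, 0.476, -0.522, 0.478]
wrist_force: [1.4, -2.6, 4.4]
gripper_width: 0.0106
```

```bash
python3 y.py
```

```text
yaw -1.6623 -95.2 pos [ 0.6261 -0.0384  0.0872] q7 -1.205 e7 [-0.384  0.739 -0.188] M [-0.534 -0.254 -0.075] F [ 1.4 -2.6  4.4] w 0.010558154538219643 17.15 qv 0.024
```

play_rows(deltas=[{"tx": 0, "ty": 0, "tz": 0, "rx": 0.05, "ry": 0, "rz": 0, "claw": 0.0}, {"tx": 0, "ty": 0, "tz": 0, "rx": 0.05, "ry": 0, "rz": 0, "claw": 0.0}, {"tx": 0, "ty": 0, "tz": 0, "rx": 0, "ry": 0, "rz": 0, "claw": 0.0}])

```text
clock: 17.45
position: [0.6261, -0.0385, 0.0872]
orientation: [0.546, 0.449, -0.545, 0.451]
wrist_force: [2.0, -2.8, 5.3]
gripper_width: 0.0107
```

```bash
python3 y.py
```

```text
yaw -1.7621 -101.0 pos [ 0.6261 -0.0385  0.0872] q7 -1.278 e7 [-0.457  0.935 -0.173] M [-0.632 -0.342 -0.051] F [ 2.  -2.8  5.3] w 0.010731091106935538 17.45 qv 0.023
```

play_rows(deltas=[{"tx": 0, "ty": 0, "tz": 0, "rx": 0.05, "ry": 0, "rz": 0, "claw": 0.0}, {"tx": 0, "ty": 0, "tz": 0, "rx": 0.05, "ry": 0, "rz": 0, "claw": 0.0}, {"tx": 0, "ty": 0, "tz": 0, "rx": 0, "ry": 0, "rz": 0, "claw": 0.0}])

```text
clock: 17.75
position: [0.626, -0.0386, 0.0872]
orientation: [0.567, 0.421, -0.567, 0.423]
wrist_force: [1.4, -4.0, 4.6]
gripper_width: 0.0108
```

```bash
python3 y.py
```

```text
yaw -1.8622 -106.7 pos [ 0.626  -0.0386  0.0872] q7 -1.351 e7 [-0.493  1.02  -0.158] M [-0.711 -0.312 -0.063] F [ 1.4 -4.   4.6] w 0.010814472195282265 17.75 qv 0.023
```

play_rows(deltas=[{"tx": 0, "ty": 0, "tz": 0, "rx": 0.05, "ry": 0, "rz": 0, "claw": 0.0}, {"tx": 0, "ty": 0, "tz": 0, "rx": 0.05, "ry": 0, "rz": 0, "claw": 0.0}, {"tx": 0, "ty": 0, "tz": 0, "rx": 0, "ry": 0, "rz": 0, "claw": 0.0}])

```text
clock: 18.05
position: [0.626, -0.0387, 0.0872]
orientation: [0.588, 0.392, -0.588, 0.394]
wrist_force: [1.2, -4.4, 5.3]
gripper_width: 0.0107
```

```bash
python3 y.py; python3 wl.py 22 -21 .087;python3 -c "
from h import *
crop('pics/wrist22.png','pics/wrist22c.png',180,200,220,180,3)"
```

```text
yaw -1.9623 -112.4 pos [ 0.626  -0.0387  0.0872] q7 -1.425 e7 [-0.53   1.091 -0.159] M [-0.725 -0.36  -0.005] F [ 1.2 -4.4  5.3] w 0.010740800369303046 18.05 qv 0.023
yaw now -112.4 tilt x [ 0.002 -0.002 -1.   ]
pos [ 0.626  -0.0387  0.0872] d tool [ 0.0002 -0.001   0.0005] rot [-0.025   0.0013 -0.0029]
world axes in tool: X [ 0.    0.92 -0.38] Y [-0.   -0.38 -0.92]
q [-0.29  0.89  0.53  1.67 -0.61  0.75 -1.43] F [ 1.2 -4.4  5.3] M [-0.73 -0.36 -0.  ] t 18.05
effort [ -2.46 -52.26   6.51  -9.66  -0.53   1.09  -0.16] w 0.010740800369303046
[[273. 250.]]
[[305. 250.]]
[[307. 350.]]
[[277. 351.]]
```

View pics/wrist22c.png

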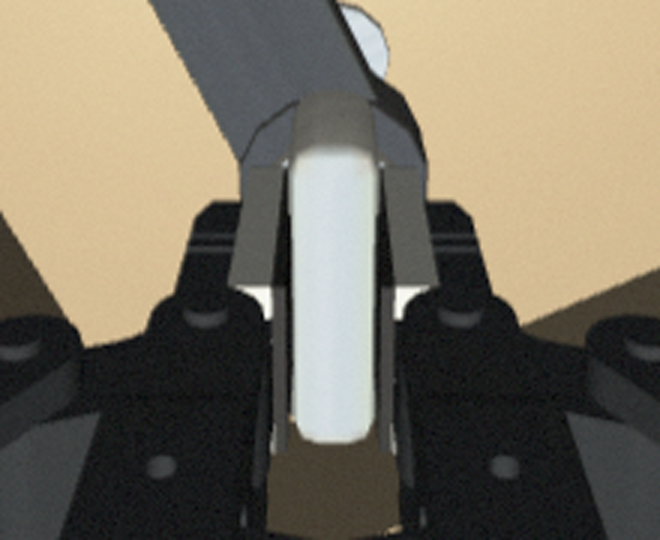

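play_rows(deltas=[{"tx": 0, "ty": 0, "tz": 0, "rx": 0.05, "ry": 0, "rz": 0, "claw": 0.0}, {"tx": 0, "ty": 0, "tz": 0, "rx": 0.05, "ry": 0, "rz": 0, "claw": 0.0}, {"tx": 0, "ty": 0, "tz": 0, "rx": 0, "ry": 0, "rz": 0, "claw": 0.0}])

```text
clock: 18.4
position: [0.6259, -0.0388, 0.0872]
orientation: [0.607, 0.362, -0.606, 0.364]
wrist_force: [1.9, -5.5, 5.6]
gripper_width: 0.0107
```

```bash
python3 y.py
```

```text
yaw -2.0627 -118.2 pos [ 0.6259 -0.0388  0.0872] q7 -1.5 e7 [-0.597  1.221 -0.159] M [-0.907 -0.348 -0.019] F [ 1.9 -5.5  5.6] w 0.010735432198418382 18.4 qv 0.024
```

play_rows(deltas=[{"tx": 0, "ty": 0, "tz": 0, "rx": 0.05, "ry": 0, "rz": 0, "claw": 0.0}, {"tx": 0, "ty": 0, "tz": 0, "rx": 0.05, "ry": 0, "rz": 0, "claw": 0.0}, {"tx": 0, "ty": 0, "tz": 0, "rx": 0, "ry": 0, "rz": 0, "claw": 0.0}])

```text
clock: 18.7
position: [0.6259, -0.039, 0.0872]
orientation: [0.624, 0.331, -0.624, 0.334]
wrist_force: [1.5, -4.7, 4.6]
gripper_width: 0.011
```

```bash
python3 y.py
```

```text
yaw -2.1628 -123.9 pos [ 0.6259 -0.039   0.0872] q7 -1.576 e7 [-0.618  1.239 -0.161] M [-0.912 -0.346 -0.062] F [ 1.5 -4.7  4.6] w 0.0109680307379773 18.7 qv 0.023
```

play_rows(deltas=[{"tx": 0, "ty": 0, "tz": 0, "rx": 0.05, "ry": 0, "rz": 0, "claw": 0.0}, {"tx": 0, "ty": 0, "tz": 0, "rx": 0.05, "ry": 0, "rz": 0, "claw": 0.0}, {"tx": 0, "ty": 0, "tz": 0, "rx": 0, "ry": 0, "rz": 0, "claw": 0.0}])

```text
clock: 19.0
position: [0.6258, -0.0391, 0.0872]
orientation: [0.64, 0.3, -0.64, 0.302]
wrist_force: [1.5, -4.8, 4.9]
gripper_width: 0.0111
```

```bash
python3 y.py
```

```text
yaw -2.2629 -129.7 pos [ 0.6258 -0.0391  0.0872] q7 -1.652 e7 [-0.638  1.25  -0.163] M [-0.944 -0.362 -0.044] F [ 1.5 -4.8  4.9] w 0.011145245354642348 19.0 qv 0.023
```

play_rows(deltas=[{"tx": 0, "ty": 0, "tz": 0, "rx": 0.05, "ry": 0, "rz": 0, "claw": 0.0}, {"tx": 0, "ty": 0, "tz": 0, "rx": 0.05, "ry": 0, "rz": 0, "claw": 0.0}, {"tx": 0, "ty": 0, "tz": 0, "rx": 0, "ry": 0, "rz": 0, "claw": 0.0}])

```text
clock: 19.3
position: [0.6257, -0.0391, 0.0872]
orientation: [0.654, 0.267, -0.654, 0.27]
wrist_force: [0.9, -4.2, 5.2]
gripper_width: 0.0107
```

```bash
python3 y.py
```

```text
yaw -2.363 -135.4 pos [ 0.6257 -0.0391  0.0872] q7 -1.728 e7 [-0.662  1.256 -0.164] M [-0.905 -0.279 -0.047] F [ 0.9 -4.2  5.2] w 0.010653959360610903 19.3 qv 0.022
```

play_rows(deltas=[{"tx": 0, "ty": 0, "tz": 0, "rx": 0.05, "ry": 0, "rz": 0, "claw": 0.0}, {"tx": 0, "ty": 0, "tz": 0, "rx": 0.05, "ry": 0, "rz": 0, "claw": 0.0}, {"tx": 0, "ty": 0, "tz": 0, "rx": 0, "ry": 0, "rz": 0, "claw": 0.0}])

```text
clock: 19.6
position: [0.6257, -0.0392, 0.0873]
orientation: [-0.666, -0.236, 0.666, -0.24]
wrist_force: [0.6, -6.2, 6.1]
gripper_width: 0.0108
```

```bash
python3 y.py
```

```text
yaw -2.4548 -140.6 pos [ 0.6257 -0.0392  0.0873] q7 -1.801 e7 [-2.439  1.339 -2.27 ] M [-1.166 -0.078  2.032] F [ 0.6 -6.2  6.1] w 0.01082917891616247 19.6 qv 0.025
```

play_rows(deltas=[{"tx": 0, "ty": 0, "tz": 0, "rx": 0.05, "ry": 0, "rz": 0, "claw": 0.0}, {"tx": 0, "ty": 0, "tz": 0, "rx": 0, "ry": 0, "rz": 0, "claw": 0.0}])

```text
clock: 19.8
position: [0.6257, -0.0393, 0.0874]
orientation: [-0.671, -0.221, 0.672, -0.224]
wrist_force: [0.4, -6.7, 6.9]
gripper_width: 0.0107
```

```bash
python3 y.py; python3 wl.py 23 -51 .087;python3 -c "
from h import *
crop('pics/wrist23.png','pics/wrist23c.png',180,200,220,180,3)"
```

```text
yaw -2.5015 -143.3 pos [ 0.6257 -0.0393  0.0874] q7 -1.838 e7 [-3.115  1.353 -3.083] M [-1.298 -0.062  2.875] F [ 0.4 -6.7  6.9] w 0.010735101282005706 19.8 qv 0.022
yaw now -143.3 tilt x [ 0.001 -0.005 -1.   ]
pos [ 0.6257 -0.0393  0.0874] d tool [ 0.0004 -0.0008  0.0003] rot [-0.0406  0.0027 -0.0046]
world axes in tool: X [ 0.   0.6 -0.8] Y [-0.01 -0.8  -0.6 ]
q [-0.36  0.93  0.68  1.68 -0.76  0.81 -1.84] F [ 0.4 -6.7  6.9] M [-1.3  -0.06  2.87] t 19.8
effort [ -1.15 -51.67   8.71  -8.3   -3.12   1.35  -3.08] w 0.010735101282005706
[[272. 251.]]
[[304. 249.]]
[[308. 350.]]
[[278. 351.]]
```

View pics/wrist23c.png

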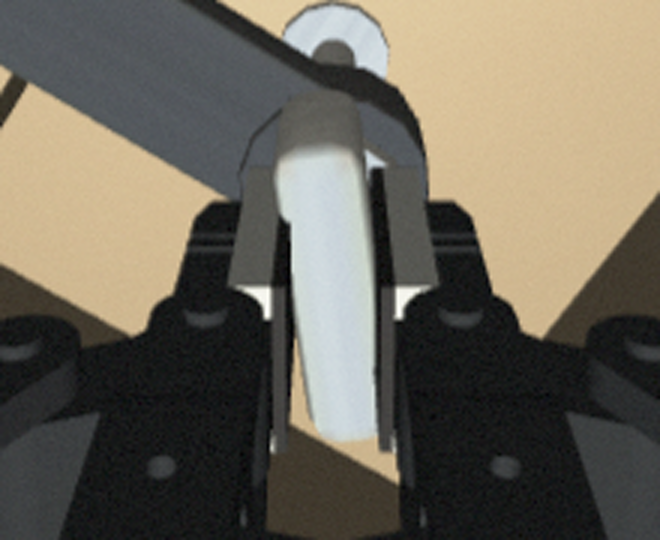

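play_rows(deltas=[{"tx": 0, "ty": 0, "tz": 0, "rx": -0.05, "ry": 0, "rz": 0, "claw": 0.0}, {"tx": 0, "ty": 0, "tz": 0, "rx": -0.06, "ry": 0, "rz": 0, "claw": 0.0}, {"tx": 0, "ty": 0, "tz": 0, "rx": -0.1, "ry": 0, "rz": 0, "claw": 0.0}, {"tx": 0, "ty": 0, "tz": 0, "rx": -0.1, "ry": 0, "rz": 0, "claw": 0.0}, {"tx": 0, "ty": 0, "tz": 0, "rx": 0, "ry": 0, "rz": 0, "claw": 0.0}])

```text
clock: 20.35
position: [0.6258, -0.0389, 0.0872]
orientation: [0.631, 0.319, -0.63, 0.321]
wrist_force: [3.4, -4.7, 4.9]
gripper_width: 0.0109
```

```bash
python3 y.py; python3 wl.py 24 -36 .087;python3 -c "
from h import *
crop('pics/wrist24.png','pics/wrist24c.png',180,200,220,180,3)"
```

```text
yaw -2.2009 -126.1 pos [ 0.6258 -0.0389  0.0872] q7 -1.604 e7 [-0.589  1.357  0.447] M [-1.053 -0.379  0.058] F [ 3.4 -4.7  4.9] w 0.010901791721738678 20.35 qv -0.055
yaw now -126.1 tilt x [ 0.002 -0.002 -1.   ]
pos [ 0.6258 -0.0389  0.0872] d tool [ 0.0002 -0.0008  0.0004] rot [-0.0018  0.0004 -0.0029]
world axes in tool: X [ 0.    0.81 -0.59] Y [-0.   -0.59 -0.81]
q [-0.32  0.91  0.59  1.68 -0.68  0.77 -1.6 ] F [ 3.4 -4.7  4.9] M [-1.05 -0.38  0.06] t 20.35
effort [ -2.99 -52.79   6.6   -9.44  -0.59   1.36   0.45] w 0.010901791721738678
[[274. 250.]]
[[306. 250.]]
[[305. 351.]]
[[276. 351.]]
```

View pics/wrist24c.png

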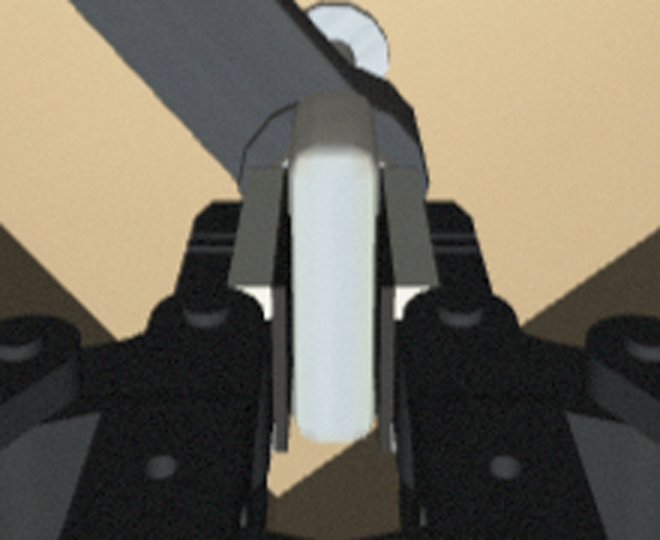

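play_rows(deltas=[{"tx": 0, "ty": 0, "tz": 0, "rx": -0.1, "ry": 0, "rz": 0, "claw": 0.0}, {"tx": 0, "ty": 0, "tz": 0, "rx": -0.1, "ry": 0, "rz": 0, "claw": 0.0}, {"tx": 0, "ty": 0, "tz": 0, "rx": -0.1, "ry": 0, "rz": 0, "claw": 0.0}, {"tx": 0, "ty": 0, "tz": 0, "rx": -0.1, "ry": 0, "rz": 0, "claw": 0.0}, {"tx": 0, "ty": 0, "tz": 0, "rx": -0.1, "ry": 0, "rz": 0, "claw": 0.0}])

```text
clock: 20.9
position: [0.6261, -0.0384, 0.0872]
orientation: [0.531, 0.466, -0.531, 0.468]
wrist_force: [2.4, -4.5, 4.8]
gripper_width: 0.0106
```

play_rows(deltas=[{"tx": 0, "ty": 0, "tz": 0, "rx": -0.1, "ry": 0, "rz": 0, "claw": 0.0}, {"tx": 0, "ty": 0, "tz": 0, "rx": -0.1, "ry": 0, "rz": 0, "claw": 0.0}, {"tx": 0, "ty": 0, "tz": 0, "rx": -0.1, "ry": 0, "rz": 0, "claw": 0.0}, {"tx": 0, "ty": 0, "tz": 0, "rx": -0.1, "ry": 0, "rz": 0, "claw": 0.0}, {"tx": 0, "ty": 0, "tz": 0, "rx": -0.1, "ry": 0, "rz": 0, "claw": 0.0}])

```text
clock: 21.4
position: [0.626, -0.0377, 0.0872]
orientation: [0.399, 0.583, -0.399, 0.585]
wrist_force: [2.0, -3.4, 5.2]
gripper_width: 0.0109
```

play_rows(deltas=[{"tx": 0, "ty": 0, "tz": 0, "rx": -0.1, "ry": 0, "rz": 0, "claw": 0.0}, {"tx": 0, "ty": 0, "tz": 0, "rx": -0.1, "ry": 0, "rz": 0, "claw": 0.0}, {"tx": 0, "ty": 0, "tz": 0, "rx": -0.1, "ry": 0, "rz": 0, "claw": 0.0}, {"tx": 0, "ty": 0, "tz": 0, "rx": -0.08, "ry": 0, "rz": 0, "claw": 0.0}, {"tx": 0, "ty": 0, "tz": 0, "rx": 0, "ry": 0, "rz": 0, "claw": 0.0}])

```text
clock: 21.9
position: [0.6257, -0.0373, 0.0872]
orientation: [0.282, 0.648, -0.282, 0.649]
wrist_force: [2.1, -2.8, 5.4]
gripper_width: 0.0109
```

play_rows(deltas=[{"tx": 0, "ty": 0, "tz": 0, "rx": 0, "ry": 0, "rz": 0, "claw": 0.0}, {"tx": 0, "ty": 0, "tz": 0, "rx": 0, "ry": 0, "rz": 0, "claw": 0.0}, {"tx": 0, "ty": 0, "tz": 0, "rx": 0, "ry": 0, "rz": 0, "claw": 0.0}])

```text
clock: 22.2
position: [0.6257, -0.0373, 0.0872]
orientation: [0.283, 0.648, -0.283, 0.649]
wrist_force: [1.0, -2.2, 5.5]
gripper_width: 0.0104
```

```bash
python3 y.py; python3 wl.py 25 43 .087;python3 -c "
from h import *
for n in('scene','top'): cv2.imwrite(f'pics/{n}25.png',camera(n)[:,:,::-1])
crop('pics/scene25.png','pics/scene25c.png',180,140,190,140,4)"; python3 y.py
```

```text
yaw -0.8224 -47.1 pos [ 0.6257 -0.0373  0.0872] q7 -0.603 e7 [-0.523  0.655 -0.049] M [-0.553 -0.32   0.093] F [ 1.  -2.2  5.5] w 0.010440304521325354 22.2 qv -0.0
yaw now -47.1 tilt x [ 0.001 -0.    -1.   ]
pos [ 0.6257 -0.0373  0.0872] d tool [ 0.0002 -0.0016  0.0005] rot [-0.0021  0.0011 -0.0008]
world axes in tool: X [0.   0.73 0.68] Y [-0.    0.68 -0.73]
q [-0.13  0.83  0.22  1.66 -0.26  0.67 -0.6 ] F [ 1.  -2.2  5.5] M [-0.55 -0.32  0.09] t 22.2
effort [-1.650e+00 -5.224e+01  2.670e+00 -1.029e+01 -5.200e-01  6.600e-01
 -5.000e-02] w 0.010440304521325354
[[275. 251.]]
[[308. 250.]]
[[306. 351.]]
[[277. 351.]]
yaw -0.8225 -47.1 pos [ 0.6257 -0.0373  0.0872] q7 -0.603 e7 [-0.523  0.656 -0.048] M [-0.575 -0.322 -0.025] F [ 1.2 -2.3  5.7] w 0.010510960298546758 22.35 qv -0.001
```

View pics/wrist25.png

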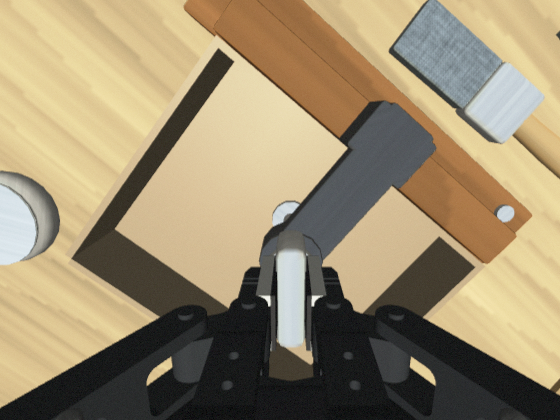

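View pics/scene25c.png

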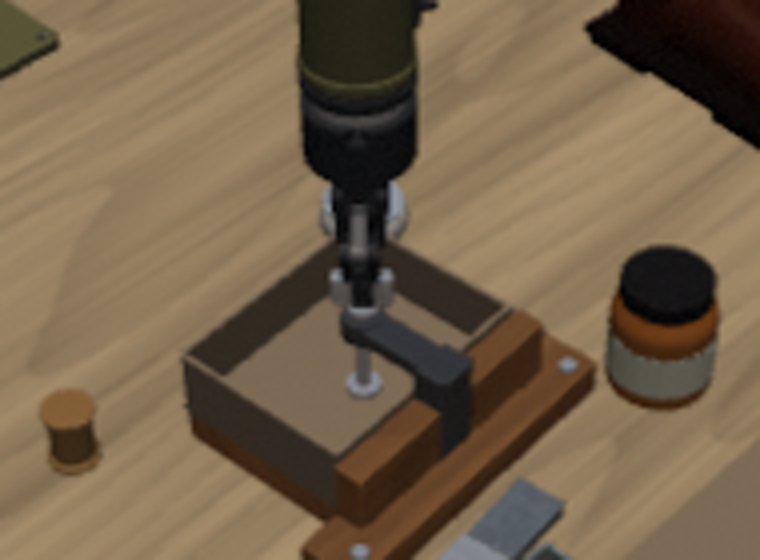

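View pics/top25.png

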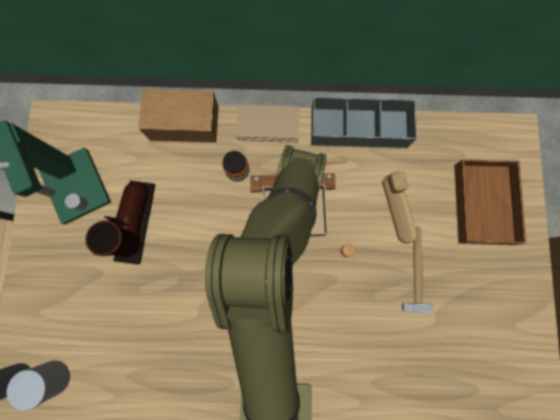

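```bash
python3 -c "
from cell import job
print(job.hand_in())"
```

```text
the job is handed in; nothing more can be done
None
```

I folded up the three panels, seated the thumbscrew, backed it off a quarter turn and handed the job in at about 22 s, with the wing still gripped. No verdict was reported.

- **Panels:** I pushed left, then near, then right up in an arc. Each one ended against its stop with 2 to 5 N of push back. The last pictures show all three standing upright, and the spool, boot, jar, last, hammer and brush where they started. The tin and brush were partly hidden in some views.
- **Thumbscrew:** It turned freely for about 1.9 rad. Then the wrist moment rose from about 0 to 2.0 N m, and to 2.9 N m on one more small step, which I took as the seat. I put the seat at a tool yaw of about -2.39 rad, uncertain by about 0.03 rad because the fingers flexed. The final yaw is -0.822 rad, so it is backed off about 1.57 rad. That puts the screw near 2.43 rad, inside the 2.17 to 2.69 window. It is not turning, and the gripper is set to 60 N with an opening of about 10.5 mm on the 12 mm wing.

**What disagreed or failed:**
- **Finger length:** In the pictures the fingertips sat about 45 mm short of the reported TCP. My first pushes on the left and near panels passed over the free edge, and both went through once I lowered the tool.
- **First grip:** My first close on the wing stopped at 20 mm open with about 6 N upward, probably on the boss. I raised the tool and gripped again.
- **Leftover force:** About 5.5 N upward remained while gripping, which I put down to the pads swinging forward as they close. I did not confirm that.

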